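# Unload a row of glaze tests from the kiln shelf into the sample tray in order

### The arm

A 7-joint arm with a two-finger parallel gripper is mounted at the origin on the work surface. World frame = base frame: x ahead of the robot, y to its left, z up, the work surface at z = 0. Lengths are in m, angles in rad, forces in N, time in s.
With the tool pointing down it reaches from about 0.4 to 0.85 m from the base axis. Payload 10.4 kg.
Tool frame: the origin (TCP) lies between the finger pads; the fingertips stand 8 mm ahead of it and the grasp point (between the pads) lies 11 mm behind it (tip_extent is the distance from the TCP to the fingertips, in m); z points along the fingers, y is the direction in which the jaws open and shut (so a half turn about z gives the same grasp; the last joint's range is limited). The gripper opens to 85 mm and grips with 20 to 120 N. Pads are 22 mm wide; open, the fingers measure 114 mm over their backs; the gripper's body (76 mm by 85 mm) begins 54 mm behind the grasp point. The pads swing forward as they close: fully open they stand 13 mm farther back than shut.
Start: joints at [1.258, 0.332, -0.065, 1.46, 0.022, 1.35, -0.088], TCP at [0.179, -0.599, 0.239] pointing down, gripper open.
Joint ranges: [-2.6, 2.6], [-0.5, 2.12], [-1.47, 1.34], [0.16, 2.42], [-1.27, 4.41], [0.06, 2.06], [-2.6, 2.6]. Speed limits (rad/s): [2.22, 2.22, 2.79, 2.79, 3.14, 3.14, 3.14].

### API

Orientations are given as a 3x3 rotation matrix whose columns are the frame's x, y, z axes.
In Python, from rig import * gives the robot as it stands.
- The arm moves only by the tool move_arm, never from a script. Its argument "increments" is a list of rows, each an object with "linear": the shift along the tool's x, y, z in m, a list of three; "turn": the turn, a rotation vector about the tool's x, y, z in degrees, a list of three; "grip": the closure in counts, from 0 (fully open) to 255 (shut). In form: [{"linear": [x, y, z], "turn": [rx, ry, rz], "grip": grip}, ...]. A call has 1 to 20 rows; each row is the pose to reach, as a shift and turn from the pose measured when the call began, along the tool's axes at that moment; what a row does not reach only later rows make up. A row lasts 1/10 s, in which the tool goes at most 50 mm and 8.59 degrees, less where a joint would pass 70% of its speed; a pose out of reach is approached as far as the arm can. A call with a gripper value outside its range is refused whole. The fingers move at their own pace and stop on an object; "squeeze" is the grip in N (left out, the last holds). Time passes only in rows, so rows that repeat a pose let the fingers close. It gives the time, the measured TCP pose, the force and the opening at its end, in the units of the state.
- observe(): the state, without advancing time (a new reading comes with each control period).
- capture(name): name is "scene" or "side" or "wrist"; returns a dict with "color" (420x560x3 uint8, red, green, blue), "mtx" (3x3 intrinsics, pixels), "rvec" (rotation vector, rad) and "tvec" (3), from world to camera coordinates, as OpenCV has them; the wrist camera has in their place "hand_eye" (4x4, takes a point from camera to tool coordinates, whose origin is the TCP and whose axes are the flange's). Camera axes: x right, y down, z forward; pixel columns grow to the right and rows downward; lengths in m; the calibration is good to about 2 mm. The wrist camera is an equidistant fisheye: a pixel r from the principal point sees the ray r / f radians off the axis. A picture is of the moment at which its call begins: read the wrist's pose just before it. There is no depth.
- sign_off(): hands the job in, once; it reports no verdict.
The state is a dict: "time": time; "joints": joint angles; "joint_vel": joint speeds; "joint_efforts": joint torques, N m; "eef_pos": TCP position; "eef_rot": TCP orientation; "wrist_force": force on the tool from outside, world axes, zero at the start; "ft_torque": the same for the moment, N m; "opening": finger opening in m.
Only numpy, scipy, OpenCV 4.12 (cv2) and the standard library are available. Lean on these libraries where they do the work, as an engineer would, in place of code of your own. Each camera call takes 0.05 s, during which the arm holds its last target.

### The job

The four little test pots have come out of the kiln in a row on their kiln shelf, each on its own clay cookie, and the firing log lists them by their place in that row. Move them into the wooden sample tray in the same order, one standing upright on the floor of each compartment: the pot next to the cone pack (the clay bar with three slim cones) goes into the compartment next to the tray's handle, and so on to the far end. Set each pot down without dropping it, knock none over, and leave the cone pack where it stands.

Things in the scene. Friction and masses are not known exactly. Their poses are not given: they have to be found in the camera images.
- tumbler_mid (a point): tumbler: straight-sided open round cup, buff stoneware, 42 mm diameter, 74 mm tall. Given point: on its axis, half-way up; z up. Stoneware, 70 to 210 g; at the start it stands on its cookie, its foot 23 mm above the table.
- bottle_mid (a point): bottle: round vase with a narrow neck, buff stoneware, 78 mm tall, belly 50 mm diameter from 30 to 44 mm above its foot, neck 20 mm wide above 65 mm. Given point: on its axis, half-way up; z up. Stoneware, 70 to 210 g; at the start it stands on its cookie, its foot 23 mm above the table.
- square_mid (a point): square cup: open cup of square plan, buff stoneware, 44 by 44 mm, 58 mm tall, flat walls square to its x and y axes, turned up to 0.3 rad to the row. Given point: on its axis, half-way up; z up. Stoneware, 70 to 210 g; at the start it stands on its cookie, its foot 23 mm above the table.
- bowl_mid (a point): deep bowl: round, open, flared, buff stoneware, 55 mm tall, 40 mm diameter near the foot, 52 mm at 20 mm up, 55 mm at 38 mm, rim 58 mm. Given point: on its axis, half-way up; z up. Stoneware, 70 to 210 g; at the start it stands on its cookie, its foot 23 mm above the table.
- cookie_tumbler: red clay cookie (flat disc, 68 mm diameter, 8 mm thick) on which the tumbler stands at the start; stuck down, it stays behind and keeps marking that pot's place in the old row. Origin: centre of its underside, on the kiln shelf's top 15 mm above the table; y axis along the row, x axis across it. Cookies are about 74 mm apart.
- cookie_bottle: red clay cookie (flat disc, 68 mm diameter, 8 mm thick) on which the bottle stands at the start; stuck down, it stays behind and keeps marking that pot's place in the old row. Origin: centre of its underside, on the kiln shelf's top 15 mm above the table; y axis along the row, x axis across it. Cookies are about 74 mm apart.
- cookie_square: red clay cookie (flat disc, 68 mm diameter, 8 mm thick) on which the square cup stands at the start; stuck down, it stays behind and keeps marking that pot's place in the old row. Origin: centre of its underside, on the kiln shelf's top 15 mm above the table; y axis along the row, x axis across it. Cookies are about 74 mm apart.
- cookie_bowl: red clay cookie (flat disc, 68 mm diameter, 8 mm thick) on which the bowl stands at the start; stuck down, it stays behind and keeps marking that pot's place in the old row. Origin: centre of its underside, on the kiln shelf's top 15 mm above the table; y axis along the row, x axis across it. Cookies are about 74 mm apart.
- tray: fixed pale wooden tray: 4 compartments in a row along its y axis, flat tongue handle at its -y end (to y = -222 mm). Origin: underside, middle of the 4. Compartments 70 x 70 mm inside, centres at x = 0, y = -114 (next to the handle), -38, +38, +114 mm. Floor 8 mm above the table; rims and dividers 6 mm thick, tops 16 mm above the table. Its y axis points to the robot's left, within 0.15 rad.
- cone_pack: cone pack: red clay bar, 70 x 24 x 12 mm, lying across the row, with three slim pale cones standing in it (about 60 mm tall in all); loose, on the kiln shelf 67 mm beyond the centre of the last pot at one end of the row (either end; a plain pale square prop, 64 mm tall, stands at the other). Origin: centre of its underside.
Not all that is in view belongs to the job. Leave any turquoise look-alike of the part that bears bowl_mid alone. What is shaped like the part that bears bottle_mid but turquoise is not meant.

How it is judged:
At the end, for the whole second after the job is handed in: Each pot, by its rank from the cone pack, stands in the compartment of that rank from the handle: within 18 mm of its centre along and across, height within 4 mm of standing on the floor, upright within 0.1 rad, released and at rest; the cone pack within 15 mm of its start (((horizontal distance between cookie_tumbler and cone_pack between 0 and 0.104 m and y of tumbler_mid in the frame of tray between -0.132 and -0.096 m) or (horizontal distance between cookie_tumbler and cone_pack between 0.104 and 0.178 m and y of tumbler_mid in the frame of tray between -0.056 and -0.02 m) or (horizontal distance between cookie_tumbler and cone_pack between 0.178 and 0.252 m and y of tumbler_mid in the frame of tray between 0.02 and 0.056 m) or (horizontal distance between cookie_tumbler and cone_pack between 0.252 and 0.4 m and y of tumbler_mid in the frame of tray between 0.096 and 0.132 m)) and x of tumbler_mid in the frame of tray between -0.018 and 0.018 m and z of tumbler_mid in the frame of tray between 0.041 and 0.049 m and angle between each of tumbler_mid, bottle_mid, square_mid, bowl_mid's own z axis and vertical below 0.1 rad and linear speed of each of tumbler, bottle, square, bowl below 0.02 m/s and ((horizontal distance between cookie_bottle and cone_pack between 0 and 0.104 m and y of bottle_mid in the frame of tray between -0.132 and -0.096 m) or (horizontal distance between cookie_bottle and cone_pack between 0.104 and 0.178 m and y of bottle_mid in the frame of tray between -0.056 and -0.02 m) or (horizontal distance between cookie_bottle and cone_pack between 0.178 and 0.252 m and y of bottle_mid in the frame of tray between 0.02 and 0.056 m) or (horizontal distance between cookie_bottle and cone_pack between 0.252 and 0.4 m and y of bottle_mid in the frame of tray between 0.096 and 0.132 m)) and x of bottle_mid in the frame of tray between -0.018 and 0.018 m and z of bottle_mid in the frame of tray between 0.043 and 0.051 m and ((horizontal distance between cookie_square and cone_pack between 0 and 0.104 m and y of square_mid in the frame of tray between -0.132 and -0.096 m) or (horizontal distance between cookie_square and cone_pack between 0.104 and 0.178 m and y of square_mid in the frame of tray between -0.056 and -0.02 m) or (horizontal distance between cookie_square and cone_pack between 0.178 and 0.252 m and y of square_mid in the frame of tray between 0.02 and 0.056 m) or (horizontal distance between cookie_square and cone_pack between 0.252 and 0.4 m and y of square_mid in the frame of tray between 0.096 and 0.132 m)) and x of square_mid in the frame of tray between -0.018 and 0.018 m and z of square_mid in the frame of tray between 0.033 and 0.041 m and ((horizontal distance between cookie_bowl and cone_pack between 0 and 0.104 m and y of bowl_mid in the frame of tray between -0.132 and -0.096 m) or (horizontal distance between cookie_bowl and cone_pack between 0.104 and 0.178 m and y of bowl_mid in the frame of tray between -0.056 and -0.02 m) or (horizontal distance between cookie_bowl and cone_pack between 0.178 and 0.252 m and y of bowl_mid in the frame of tray between 0.02 and 0.056 m) or (horizontal distance between cookie_bowl and cone_pack between 0.252 and 0.4 m and y of bowl_mid in the frame of tray between 0.096 and 0.132 m)) and x of bowl_mid in the frame of tray between -0.018 and 0.018 m and z of bowl_mid in the frame of tray between 0.0315 and 0.0395 m and distance of cone_pack from where it was at the start of the episode below 0.015 m); the robot touches nothing.
It fails at once if a pot is knocked or laid over (leans more than 0.6 rad) (angle between any of tumbler_mid, bottle_mid, square_mid, bowl_mid's own z axis and vertical above 0.6 rad).
It fails at once if a pot is dropped (falls free of the fingers faster than 0.7 m/s, about 25 mm) ((contact force between tumbler and the fingers below 0.05 N and linear speed of tumbler above 0.7 m/s) or (contact force between bottle and the fingers below 0.05 N and linear speed of bottle above 0.7 m/s) or (contact force between square and the fingers below 0.05 N and linear speed of square above 0.7 m/s) or (contact force between bowl and the fingers below 0.05 N and linear speed of bowl above 0.7 m/s)).
It fails at once if the cone pack is shifted by more than 15 mm (distance of cone_pack from where it was at the start of the episode above 0.015 m).
It also fails if it takes over 102 s, if anything falls off the work surface, if the arm or the gripper's body presses on something with over 40 N, if the wrist force passes 120 N, or if a joint passes its speed limit or range.

## Working session

There is one attempt and no reset: what is moved stays moved. The work goes in short steps, Python scripts to look and compute and a tool call to move; the robot and the scene stay as the last step left them, time stands still between calls to the robot, and variables do not carry over. Pictures are saved under pics/ and viewed, and the job is handed in when it is done.

Besides the shell and the picture viewer there is one more tool, called after "Emit:" as name([rows], argument=value, ...), one row to a line, values as JSON. move_arm: Moves the arm, as the interface text tells. Its arguments: {"type":"object","properties":{"increments":{"type":"array"},"squeeze":{"type":"number"}},"required":["increments"]}

```bash
mkdir -p pics; ls
cat > t.py <<'E'
from rig import *
import cv2,json
s=observe(); print({k:(s[k]) for k in s})
for n in ["scene","side","wrist"]:
    c=capture(n); cv2.imwrite(f"pics/{n}0.png",c["color"][:,:,::-1])
    print(n,{k:c[k] for k in c if k!="color"})
E
python3 t.py
```

```text
pics
{'time': 0.0, 'joints': array([ 1.25841033,  0.33284566, -0.06472669,  1.46095847,  0.02161034,
        1.34989224, -0.08851252]), 'joint_vel': array([ 7.13718701e-04,  3.21085790e-04,  8.74744978e-04,  1.33424321e-03,
       -1.58774645e-03,  1.79990720e-04, -3.36309353e-05]), 'joint_efforts': array([-2.53676335e-04, -6.25441718e+01,  4.91785922e-02, -3.91598117e+01,
        1.61671860e-02,  9.90111614e-03, -5.19676291e-05]), 'eef_pos': array([ 0.1784935 , -0.59858462,  0.23852417]), 'eef_rot': array([[ 9.58294646e-01,  2.85781653e-01, -4.66747043e-04],
       [ 2.85782026e-01, -9.58293729e-01,  1.32793348e-03],
       [-6.77817397e-05, -1.40593946e-03, -9.99999009e-01]]), 'wrist_force': array([-0.05149762,  0.63093286, -0.77475259]), 'ft_torque': array([-0.02251269,  0.02922104, -0.03980301]), 'opening': 0.08555974542750903}
scene {'mtx': array([[508.20057071,   0.        , 293.83551408],
       [  0.        , 508.20057071, 203.37025084],
       [  0.        ,   0.        ,   1.        ]]), 'rvec': array([ 2.36023005,  0.78745425, -0.29310241]), 'tvec': array([-0.37945957, -0.17234053,  1.25211976])}
side {'mtx': array([[397.05939292,   0.        , 283.9354316 ],
       [  0.        , 397.05939292, 206.19741329],
       [  0.        ,   0.        ,   1.        ]]), 'rvec': array([ 0.69814501, -2.67175757,  1.09811226]), 'tvec': array([0.41967321, 0.22127496, 0.67747595])}
wrist {'mtx': array([[325.1922621 ,   0.        , 277.95410455],
       [  0.        , 325.1922621 , 208.65744656],
       [  0.        ,   0.        ,   1.        ]]), 'hand_eye': array([[ 2.77051762e-04, -9.63115471e-01, -2.69088300e-01,
         6.87114962e-02],
       [ 9.99999959e-01,  2.47398639e-04,  1.44109919e-04,
        -1.04552747e-05],
       [-7.22224134e-05, -2.69088329e-01,  9.63115500e-01,
        -1.33632255e-01],
       [ 0.00000000e+00,  0.00000000e+00,  0.00000000e+00,
         1.00000000e+00]])}
```

View pics/scene0.png

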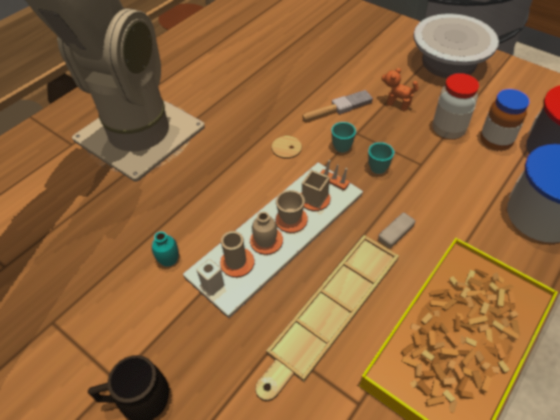

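View pics/side0.png

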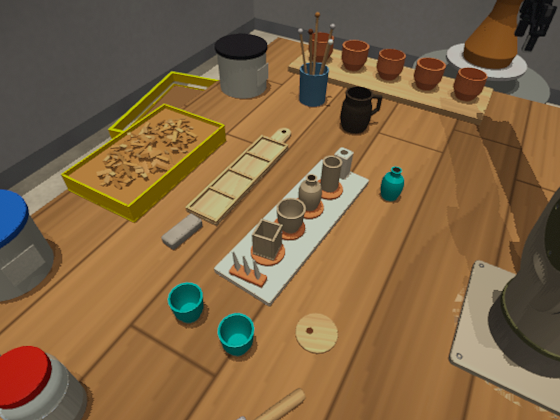

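View pics/wrist0.png

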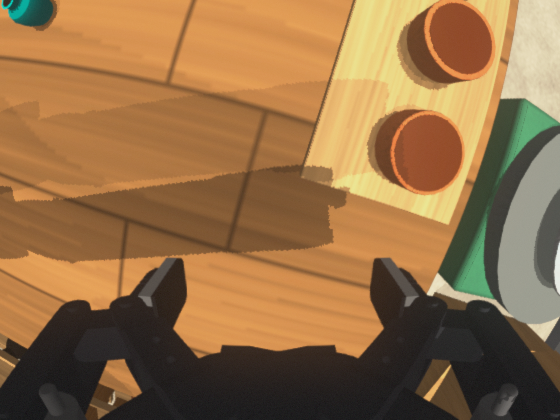

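```bash
cat > h.py <<'E'
import numpy as np, cv2
from rig import *
def cam(c,st=None):
    """returns (R_cw? ) centre and function pix->ray world"""
    K=c["mtx"]
    if "hand_eye" in c:
        H=c["hand_eye"]; R=st["eef_rot"]@H[:3,:3]; C=st["eef_pos"]+st["eef_rot"]@H[:3,3]
        def ray(u,v):
            x=(u-K[0,2])/K[0,0]; y=(v-K[1,2])/K[1,1]; r=np.hypot(x,y)
            d=np.array([x/r*np.sin(r),y/r*np.sin(r),np.cos(r)]) if r>1e-9 else np.array([0,0,1.])
            return R@d
    else:
        Rw=cv2.Rodrigues(c["rvec"])[0]; C=-Rw.T@c["tvec"]
        def ray(u,v): return Rw.T@np.array([(u-K[0,2])/K[0,0],(v-K[1,2])/K[1,1],1.])
    return C,ray
def onz(cr,p,z):
    C,ray=cr; d=ray(*p); return C+d*(z-C[2])/d[2]
def tri(rays):
    A=np.zeros((3,3));b=np.zeros(3)
    for C,d in rays:
        d=d/np.linalg.norm(d);M=np.eye(3)-np.outer(d,d);A+=M;b+=M@C
    X=np.linalg.solve(A,b)
    res=[np.linalg.norm((np.eye(3)-np.outer(d,d)/(d@d))@(X-C)) for C,d in rays]
    return X,res
def proj_lin(c,X):
    return cv2.projectPoints(np.float64(X).reshape(-1,1,3),c["rvec"],c["tvec"],c["mtx"],None)[0].reshape(-1,2)
E
python3 - <<'E'
import cv2
a=cv2.imread('pics/scene0.png'); cv2.imwrite('pics/s1.png',cv2.resize(a[150:410,170:420],None,fx=3,fy=2.3*1,interpolation=cv2.INTER_CUBIC) if 0 else cv2.resize(a[150:350,180:420],None,fx=3,fy=3,interpolation=cv2.INTER_CUBIC))
b=cv2.imread('pics/side0.png'); cv2.imwrite('pics/d1.png',cv2.resize(b[115:310,160:400],None,fx=3,fy=3,interpolation=cv2.INTER_CUBIC))
E
python3 - <<'E'
import sys; sys.path.insert(0,'.')
from h import *
c=capture("scene"); cr=cam(c); d=capture("side"); dr=cam(d)
print(cr[0],dr[0])
for n,p,z in [("cone",(337,181),.027),("sq",(316,195),.023),("tum",(236,262),.023),("trayR",(375,250),.016),("trayL",(290,360),.016),("handle",(267,386),.014)]:
    print(n,onz(cr,p,z).round(3))
for n,p,z in [("cone",(248,273),.027),("sq",(268,250),.023),("tum",(331,188),.023),("trayR",(205,205),.016),("handle",(284,134),.014)]:
    print(n,onz(dr,p,z).round(3))
E
```

```text
[ 0.86539645 -0.49661912  0.86368579] [0.22692841 0.48516073 0.6302257 ]
cone [0.489 0.139 0.027]
sq [0.474 0.082 0.023]
tum [ 0.448 -0.148  0.023]
trayR [0.647 0.041 0.016]
trayL [ 0.649 -0.239  0.016]
handle [ 0.645 -0.296  0.014]
cone [0.475 0.144 0.027]
sq [0.472 0.077 0.023]
tum [ 0.438 -0.145  0.023]
trayR [0.655 0.034 0.016]
handle [ 0.635 -0.283  0.014]
```

View pics/s1.png

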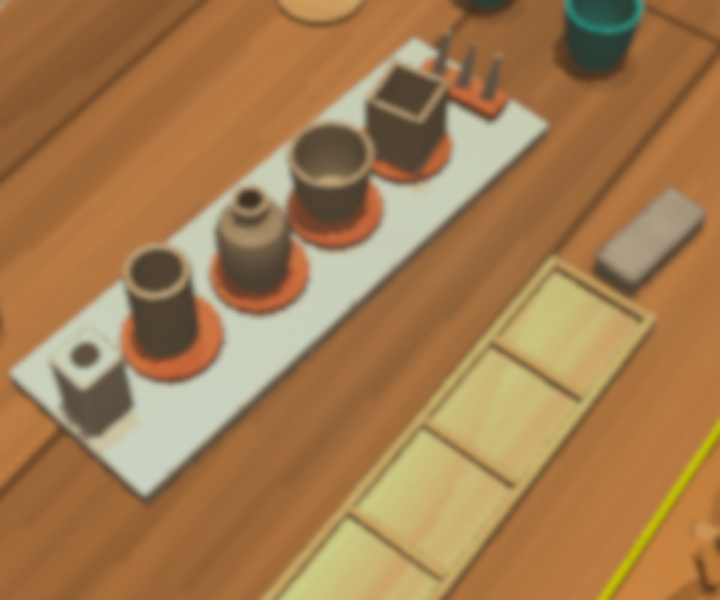

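View pics/d1.png

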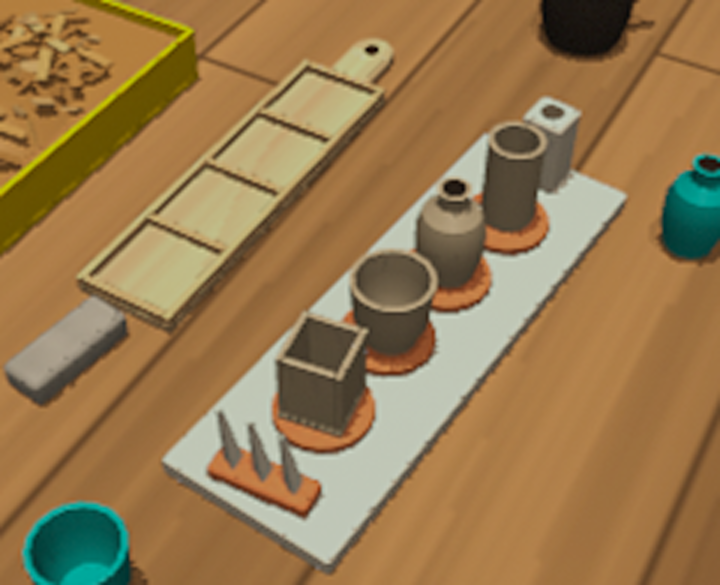

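Emit:
move_arm([
  {"linear":[0.05,-0.045,-0.03],"turn":[0,0,-6],"grip":0},
  {"linear":[0.1,-0.09,-0.06],"turn":[0,0,-12],"grip":0},
  {"linear":[0.14,-0.12,-0.1],"turn":[0,0,-18],"grip":0},
  {"linear":[0.18,-0.155,-0.12],"turn":[0,0,-24],"grip":0},
  {"linear":[0.22,-0.19,-0.12],"turn":[0,0,-30],"grip":0},
  {"linear":[0.26,-0.225,-0.12],"turn":[0,0,-36],"grip":0},
  {"linear":[0.3,-0.26,-0.12],"turn":[0,0,-42],"grip":0},
  {"linear":[0.34,-0.3,-0.12],"turn":[0,0,-48],"grip":0},
  {"linear":[0.38,-0.335,-0.12],"turn":[0,0,-54],"grip":0},
  {"linear":[0.42,-0.37,-0.12],"turn":[0,0,-60],"grip":0},
  {"linear":[0.45,-0.4,-0.12],"turn":[0,0,-64],"grip":0},
  {"linear":[0.48,-0.43,-0.12],"turn":[0,0,-67],"grip":0},
  {"linear":[0.51,-0.45,-0.12],"turn":[0,0,-67],"grip":0},
  {"linear":[0.51,-0.45,-0.12],"turn":[0,0,-67],"grip":0},
  {"linear":[0.51,-0.45,-0.12],"turn":[0,0,-67],"grip":0},
  {"linear":[0.51,-0.45,-0.12],"turn":[0,0,-67],"grip":0},
  {"linear":[0.51,-0.45,-0.12],"turn":[0,0,-67],"grip":0},
])

```text
time: 1.95
eef_pos: [0.5385, -0.0231, 0.3591]
eef_rot: [[0.113, 0.994, -0.001], [0.994, -0.113, 0.0], [0.0, -0.001, -1.0]]
wrist_force: [-0.0, -0.1, -0.2]
opening: 0.0852
```

```bash
cat > shot.py <<'E'
import sys,pickle
from h import *
n=sys.argv[1]
s=observe(); c=capture("wrist")
pickle.dump((s,c),open(n+'.pkl','wb')); cv2.imwrite(f'pics/{n}.png',cv2.resize(c["color"][:,:,::-1],None,fx=1.4,fy=1.4,interpolation=cv2.INTER_CUBIC))
print(s["time"],s["eef_pos"].round(4),s["eef_rot"].round(3).tolist(),s["wrist_force"].round(2),s["opening"],np.abs(s["joint_vel"]).max())
E
python3 shot.py w1
```

```text
1.95 [ 0.5385 -0.0231  0.3591] [[0.113, 0.994, -0.001], [0.994, -0.113, 0.0], [0.0, -0.001, -1.0]] [-0.05 -0.12 -0.21] 0.08523084749388757 0.017167545273797165
```

View pics/w1.png

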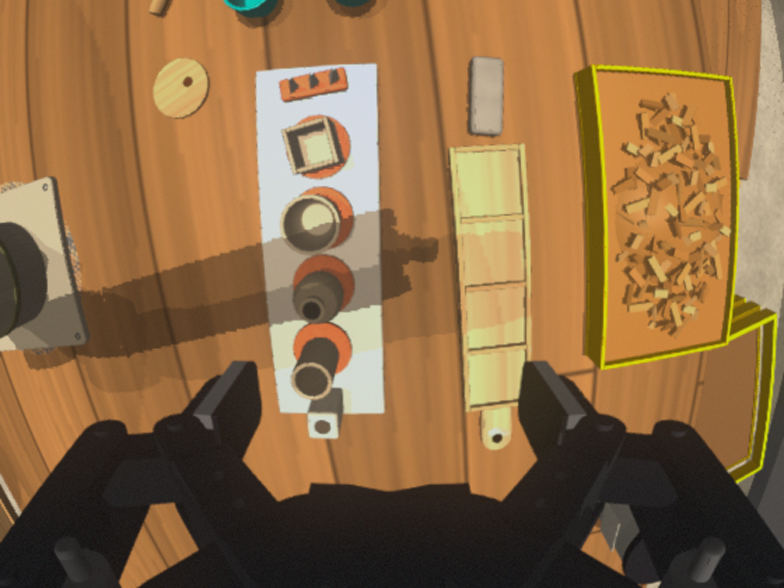

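Emit:
move_arm([
  {"linear":[-0.02,-0.03,0],"turn":[0,0,0],"grip":0},
  {"linear":[-0.05,-0.07,0],"turn":[0,0,0],"grip":0},
  {"linear":[-0.06,-0.1,0],"turn":[0,0,0],"grip":0},
  {"linear":[-0.06,-0.1,0],"turn":[0,0,0],"grip":0},
  {"linear":[-0.06,-0.1,0],"turn":[0,0,0],"grip":0},
  {"linear":[-0.06,-0.1,0],"turn":[0,0,0],"grip":0},
])

```text
time: 2.6
eef_pos: [0.4325, -0.072, 0.3594]
eef_rot: [[0.114, 0.993, 0.0], [0.993, -0.114, -0.0], [-0.0, 0.0, -1.0]]
wrist_force: [-0.5, -1.0, -0.1]
opening: 0.0852
```

```bash
python3 shot.py w2
python3 - <<'E'
import cv2,pickle
for n,b in (("w1",(165,40,120,250)),("w2",(225,20,120,250))):
    s,c=pickle.load(open(n+'.pkl','rb')); x,y,w,h=b
    cv2.imwrite(f'pics/{n}z.png',cv2.rotate(cv2.resize(c["color"][y:y+h,x:x+w,::-1],None,fx=3.2,fy=3.2,interpolation=cv2.INTER_CUBIC),cv2.ROTATE_90_COUNTERCLOCKWISE))
E
```

```text
2.6 [ 0.4325 -0.072   0.3594] [[0.114, 0.993, 0.0], [0.993, -0.114, -0.0], [-0.0, 0.0, -1.0]] [-0.54 -0.97 -0.14] 0.0852215854124141 0.017588690207291827
```

View pics/w2.png

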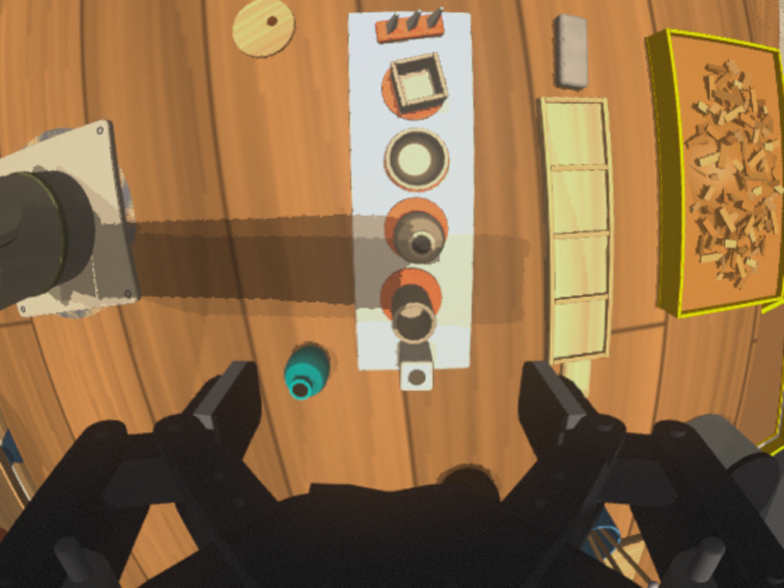

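View pics/w1z.png

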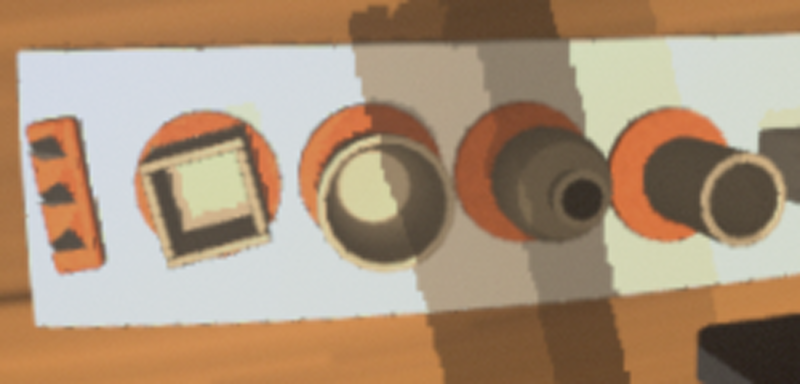

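View pics/w2z.png

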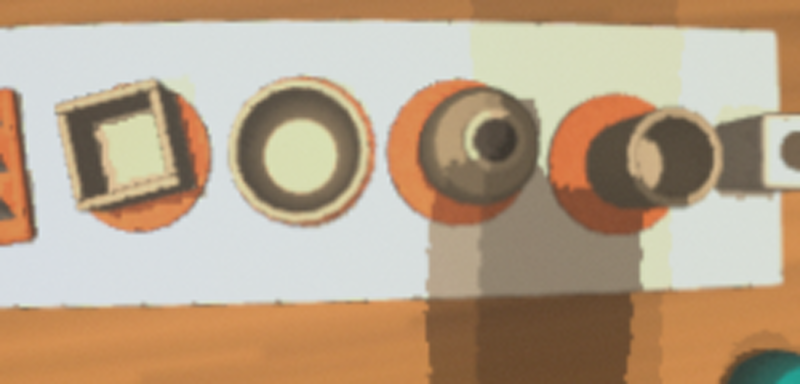

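```bash
python3 - <<'E'
import cv2,pickle
for n,b in (("w1",(310,90,80,235)),("w2",(370,60,80,235))):
    s,c=pickle.load(open(n+'.pkl','rb')); x,y,w,h=b
    cv2.imwrite(f'pics/{n}t.png',cv2.rotate(cv2.resize(c["color"][y:y+h,x:x+w,::-1],None,fx=3.4,fy=3.4,interpolation=cv2.INTER_CUBIC),cv2.ROTATE_90_COUNTERCLOCKWISE))
E
cat > m1.py <<'E'
import pickle
from h import *
S={n:pickle.load(open(n+'.pkl','rb')) for n in("w1","w2")}
CR={n:cam(S[n][1],S[n][0]) for n in S}
def un(n,p,o,W,f): return (o[n][0]+(W-1-p[1]+.5)/f-.5, o[n][1]+(p[0]+.5)/f-.5)
O={"w1":(165,40),"w2":(225,20)}
P={"sq0":((141,167),(58,106)),"sq1":((239,139),(155,82)),"sq2":((270,240),(192,187)),"sq3":((169,267),(83,210)),
"bowl":((387,202),(303,151)),"bottle":((580,199),(494,137)),"tumbler":((742,199),(677,157))}
R={}
for k,(a,b) in P.items():
    X,r=tri([(CR[n][0],CR[n][1](*un(n,p,O,384,3.2))) for n,p in(("w1",a),("w2",b))])
    R[k]=X;print(k,X.round(4),np.round(r,4))
q=[R[f"sq{i}"] for i in range(4)]; print("sq",np.mean(q,0).round(4),[(np.linalg.norm(q[i]-q[i-1]).round(4),np.degrees(np.arctan2(*(q[i]-q[i-1])[1::-1])).round(1)) for i in range(4)])
print("row dir",np.degrees(np.arctan2(*(np.mean(q,0)-R["tumbler"])[1::-1])))
zz={"sq":.081,"bowl":.078,"bottle":.101,"tumbler":.097}
for k in zz:
    for i,n in enumerate(("w1","w2")):
        if k=="sq": X=np.mean([onz(CR[n],un(n,P[f"sq{j}"][i],O,384,3.2),.081) for j in range(4)],0)
        else: X=onz(CR[n],un(n,P[k][i],O,384,3.2),zz[k])
        print(k,n,X.round(4))
E
python3 m1.py
```

```text
sq0 [0.4948 0.0982 0.0791] [0.0002 0.0002]
sq1 [0.5004 0.058  0.0731] [0. 0.]
sq2 [0.4566 0.0497 0.0632] [0.0019 0.0019]
sq3 [0.4527 0.0933 0.0745] [0.0008 0.0008]
bowl [0.4663 0.0008 0.0688] [0.0003 0.0003]
bottle [ 0.4619 -0.0722  0.1018] [0.0004 0.0004]
tumbler [ 0.4471 -0.1483  0.0916] [0.0005 0.0005]
sq [0.4761 0.0748 0.0725] [(np.float64(0.0426), np.float64(6.7)), (np.float64(0.0411), np.float64(-82.1)), (np.float64(0.0456), np.float64(-169.3)), (np.float64(0.0452), np.float64(95.1))]
row dir 82.57742942523282
sq w1 [0.4774 0.0751 0.081 ]
sq w2 [0.4758 0.0728 0.081 ]
bowl w1 [0.4679 0.002  0.078 ]
bowl w2 [4.658e-01 4.000e-04 7.800e-02]
bottle w1 [ 0.4616 -0.0721  0.101 ]
bottle w2 [ 0.4621 -0.0727  0.101 ]
tumbler w1 [ 0.4483 -0.1453  0.097 ]
tumbler w2 [ 0.4472 -0.1468  0.097 ]
```

View pics/w1t.png

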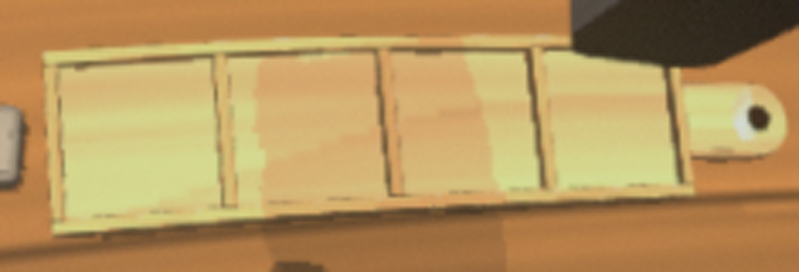

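View pics/w2t.png

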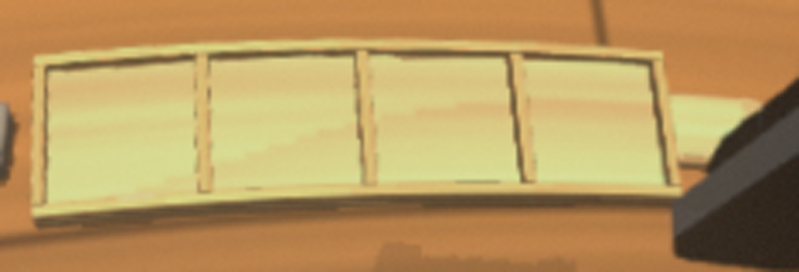

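```bash
cat > m2.py <<'E'
from m1 import *
print("----")
O2={"w1":(310,90),"w2":(370,60)}
D=[(((220,56),(231,207)),((202,58),(206,190))),(((384,50),(395,194)),((361,52),(370,184))),(((537,47),(547,188)),((515,52),(528,182)))]
for a in D:
    for n,e in zip(("w1","w2"),a):
        q=[onz(CR[n],un(n,p,O2,272,3.4),.016) for p in e]
        print(n,"mid",np.mean(q,0).round(4),"len",np.linalg.norm(q[0]-q[1]).round(4),"ang",np.degrees(np.arctan2(*(q[0]-q[1])[1::-1])).round(1))
    for i in range(2):
        print(" tri",tri([(CR[n][0],CR[n][1](*un(n,a[k][i],O2,272,3.4))) for k,n in enumerate(("w1","w2"))])[0].round(4))
for i,n in enumerate(("w1","w2")):
    q=[onz(CR[n],un(n,P[f"sq{j}"][i],O,384,3.2),.081) for j in range(4)]
    print("sq",n,[(np.linalg.norm(q[i]-q[i-1]).round(4),np.degrees(np.arctan2(*(q[i]-q[i-1])[1::-1])).round(1)) for i in range(4)])
E
python3 m2.py | sed '1,/----/d'
```

```text
w1 mid [ 0.6491 -0.0185  0.016 ] len 0.0687 ang -1.0
w2 mid [ 0.6485 -0.0193  0.016 ] len 0.0671 ang -0.8
 tri [ 0.6853 -0.02    0.0097]
 tri [ 0.6151 -0.0184  0.0153]
w1 mid [ 0.6487 -0.0936  0.016 ] len 0.0678 ang -1.9
w2 mid [ 0.6476 -0.0939  0.016 ] len 0.0687 ang -1.0
 tri [ 0.6831 -0.0951  0.014 ]
 tri [ 0.6159 -0.0947  0.0085]
w1 mid [ 0.6479 -0.1691  0.016 ] len 0.0695 ang -3.4
w2 mid [ 0.6473 -0.1695  0.016 ] len 0.0699 ang -1.4
 tri [ 0.6824 -0.1707  0.0162]
 tri [ 0.6143 -0.1703  0.0099]
sq w1 [(np.float64(0.0414), np.float64(6.8)), (np.float64(0.0409), np.float64(-81.1)), (np.float64(0.0422), np.float64(-171.1)), (np.float64(0.0425), np.float64(97.8))]
sq w2 [(np.float64(0.0423), np.float64(8.9)), (np.float64(0.041), np.float64(-83.5)), (np.float64(0.044), np.float64(-165.4)), (np.float64(0.0454), np.float64(94.8))]
```

Emit:
move_arm([
  {"linear":[-0.03,0.01,0.03],"turn":[0,0,0],"grip":0},
  {"linear":[-0.055,0.018,0.06],"turn":[0,0,0],"grip":0},
  {"linear":[-0.072,0.023,0.1],"turn":[0,0,0],"grip":0},
  {"linear":[-0.072,0.023,0.14],"turn":[0,0,0],"grip":0},
  {"linear":[-0.072,0.023,0.18],"turn":[0,0,0],"grip":0},
  {"linear":[-0.072,0.023,0.21],"turn":[0,0,0],"grip":0},
  {"linear":[-0.072,0.023,0.22],"turn":[0,0,0],"grip":0},
  {"linear":[-0.072,0.023,0.22],"turn":[0,0,0],"grip":0},
  {"linear":[-0.072,0.023,0.22],"turn":[0,0,0],"grip":0},
])

```text
time: 3.55
eef_pos: [0.4484, -0.1457, 0.1404]
eef_rot: [[0.113, 0.994, 0.001], [0.994, -0.113, 0.0], [0.0, 0.001, -1.0]]
wrist_force: [0.2, 0.6, 0.9]
opening: 0.0851
```

```bash
python3 shot.py w3
```

```text
3.55 [ 0.4484 -0.1457  0.1404] [[0.113, 0.994, 0.001], [0.994, -0.113, 0.0], [0.0, 0.001, -1.0]] [0.2  0.57 0.86] 0.08514098299279133 0.018163174546414092
```

View pics/w3.png

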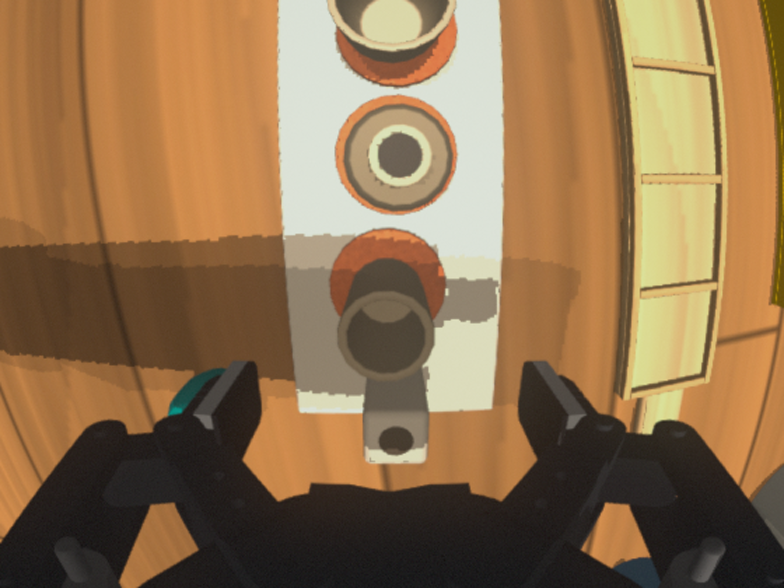

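```bash
cat > q.py <<'E'
import sys,pickle
from h import *
n=sys.argv[1]; s,c=pickle.load(open(n+'.pkl','rb')); cr=cam(c,s)
for a in sys.argv[2:]:
    u,v,z=map(float,a.split(',')); X=onz(cr,((u+.5)/1.4-.5,(v+.5)/1.4-.5),z); print(a,X.round(4),"tool",(s["eef_rot"].T@(X-s["eef_pos"])).round(4))
E
python3 q.py w3 386,335,.097 399,155,.101 396,140,.023
```

```text
386,335,.097 [ 0.4476 -0.1452  0.097 ] tool [ 0.0005 -0.0009  0.0434]
399,155,.101 [ 0.4608 -0.0732  0.101 ] tool [0.0735 0.0041 0.0395]
396,140,.023 [ 0.4621 -0.0627  0.023 ] tool [0.084  0.0041 0.1175]
```

Emit:
move_arm([
  {"linear":[0,-0.001,0.03],"turn":[0,0,0],"grip":0},
  {"linear":[0,-0.001,0.06],"turn":[0,0,0],"grip":0},
  {"linear":[0,-0.001,0.083],"turn":[0,0,0],"grip":0},
  {"linear":[0,-0.001,0.083],"turn":[0,0,0],"grip":0},
  {"linear":[0,-0.001,0.083],"turn":[0,0,0],"grip":0},
  {"linear":[0,-0.001,0.083],"turn":[0,0,0],"grip":255},
  {"linear":[0,-0.001,0.083],"turn":[0,0,0],"grip":255},
  {"linear":[0,-0.001,0.083],"turn":[0,0,0],"grip":255},
  {"linear":[0,-0.001,0.083],"turn":[0,0,0],"grip":255},
  {"linear":[0,-0.001,0.083],"turn":[0,0,0],"grip":255},
  {"linear":[0,-0.001,0.083],"turn":[0,0,0],"grip":255},
  {"linear":[0,-0.001,0.083],"turn":[0,0,0],"grip":255},
], squeeze=40)

```text
time: 4.8
eef_pos: [0.4482, -0.1461, 0.0589]
eef_rot: [[0.113, 0.994, 0.003], [0.994, -0.113, -0.001], [-0.001, 0.003, -1.0]]
wrist_force: [-2.4, 0.7, 9.2]
opening: 0.0413
```

```bash
python3 shot.py w4
```

```text
4.8 [ 0.4482 -0.1461  0.0589] [[0.113, 0.994, 0.003], [0.994, -0.113, -0.001], [-0.001, 0.003, -1.0]] [-2.37  0.71  9.18] 0.04127211119464388 0.001309061225718416
```

View pics/w4.png

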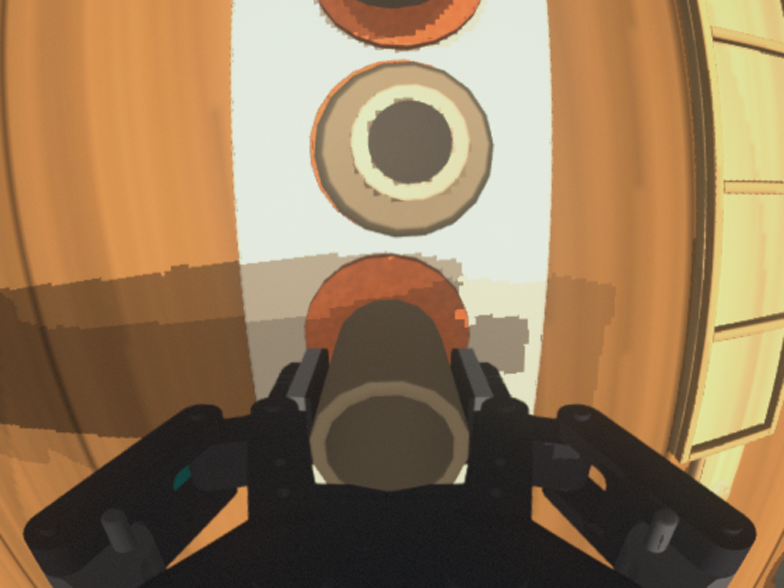

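Emit:
move_arm([
  {"linear":[0,0,-0.02],"turn":[0,0,0],"grip":255},
  {"linear":[0,0,-0.05],"turn":[0,0,0],"grip":255},
  {"linear":[0,0,-0.08],"turn":[0,0,0],"grip":255},
  {"linear":[0.01,0.01,-0.1],"turn":[0,0,0],"grip":255},
  {"linear":[0.03,0.03,-0.1],"turn":[0,0,0],"grip":255},
  {"linear":[0.055,0.05,-0.1],"turn":[0,0,0],"grip":255},
  {"linear":[0.08,0.075,-0.1],"turn":[0,0,0],"grip":255},
  {"linear":[0.105,0.1,-0.1],"turn":[0,0,0],"grip":255},
  {"linear":[0.13,0.125,-0.1],"turn":[0,0,0],"grip":255},
  {"linear":[0.155,0.15,-0.1],"turn":[0,0,0],"grip":255},
  {"linear":[0.175,0.17,-0.1],"turn":[0,0,0],"grip":255},
  {"linear":[0.188,0.181,-0.09],"turn":[0,0,0],"grip":255},
  {"linear":[0.188,0.181,-0.07],"turn":[0,0,0],"grip":255},
  {"linear":[0.188,0.181,-0.06],"turn":[0,0,0],"grip":255},
  {"linear":[0.188,0.181,-0.06],"turn":[0,0,0],"grip":255},
  {"linear":[0.188,0.181,-0.06],"turn":[0,0,0],"grip":255},
])

```text
time: 6.45
eef_pos: [0.6492, 0.0197, 0.1198]
eef_rot: [[0.114, 0.993, 0.003], [0.993, -0.114, -0.002], [-0.001, 0.003, -1.0]]
wrist_force: [-0.2, 0.2, -0.3]
opening: 0.0414
```

```bash
python3 shot.py w5
python3 - <<'E'
from h import *
c=capture("side");cv2.imwrite("pics/d5.png",c["color"][:,:,::-1])
E
```

```text
6.45 [0.6492 0.0197 0.1198] [[0.114, 0.993, 0.003], [0.993, -0.114, -0.002], [-0.001, 0.003, -1.0]] [-0.18  0.15 -0.26] 0.04138073621544438 0.011231466601151957
```

View pics/w5.png

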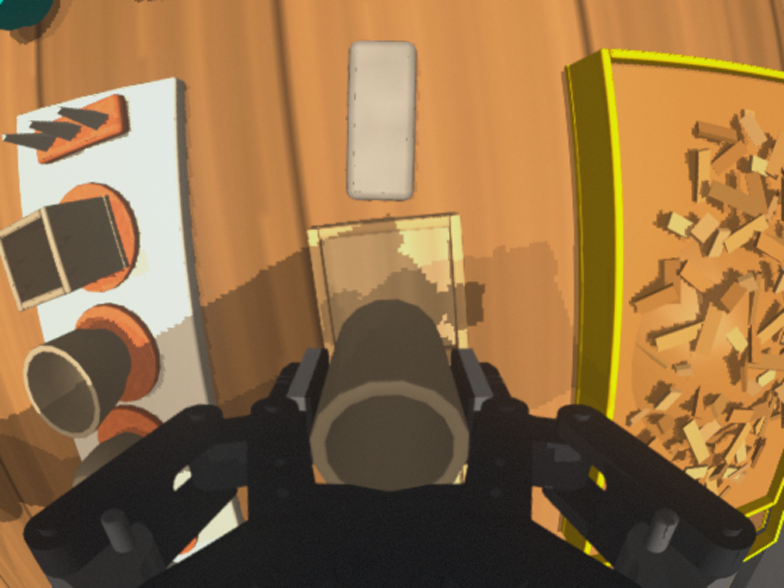

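View pics/d5.png

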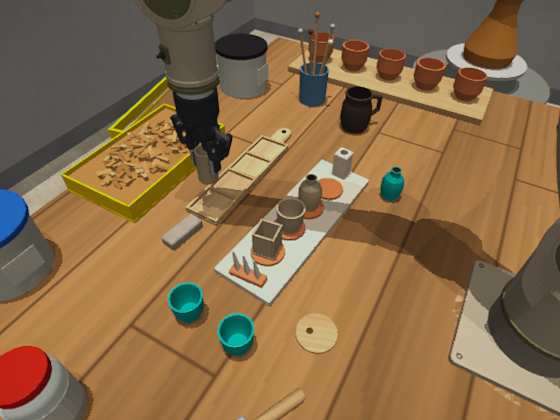

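```bash
python3 q.py w5 309,231,.016 460,215,.016
```

```text
309,231,.016 [0.6118 0.0599 0.016 ] tool [ 0.0358 -0.042   0.1036]
460,215,.016 [0.692  0.0591 0.016 ] tool [0.0443 0.0377 0.1039]
```

Emit:
move_arm([
  {"linear":[0,0.001,0.025],"turn":[0,0,0],"grip":255},
  {"linear":[0,0.001,0.05],"turn":[0,0,0],"grip":255},
  {"linear":[0,0.001,0.063],"turn":[0,0,0],"grip":255},
  {"linear":[0,0.001,0.069],"turn":[0,0,0],"grip":255},
  {"linear":[0,0.001,0.072],"turn":[0,0,0],"grip":255},
  {"linear":[0,0.001,0.074],"turn":[0,0,0],"grip":255},
  {"linear":[0,0.001,0.075],"turn":[0,0,0],"grip":255},
  {"linear":[0,0.001,0.075],"turn":[0,0,0],"grip":255},
  {"linear":[0,0.001,0.075],"turn":[0,0,0],"grip":255},
])

```text
time: 7.45
eef_pos: [0.6512, 0.0196, 0.0459]
eef_rot: [[0.114, 0.993, 0.005], [0.993, -0.114, -0.002], [-0.001, 0.005, -1.0]]
wrist_force: [-0.4, -0.4, -1.6]
opening: 0.0416
```

Emit:
move_arm([
  {"linear":[0,0,0.001],"turn":[0,0,0],"grip":255},
  {"linear":[0,0,0.002],"turn":[0,0,0],"grip":255},
  {"linear":[0,0,0.002],"turn":[0,0,0],"grip":255},
  {"linear":[0,0,0.002],"turn":[0,0,0],"grip":255},
])

```text
time: 7.85
eef_pos: [0.6514, 0.0196, 0.044]
eef_rot: [[0.114, 0.993, 0.005], [0.993, -0.114, -0.002], [-0.001, 0.006, -1.0]]
wrist_force: [-0.4, 0.4, -0.3]
opening: 0.0416
```

Emit:
move_arm([
  {"linear":[0,0,0.001],"turn":[0,0,0],"grip":255},
  {"linear":[0,0,0.002],"turn":[0,0,0],"grip":255},
  {"linear":[0,0,0.002],"turn":[0,0,0],"grip":255},
  {"linear":[0,0,0.002],"turn":[0,0,0],"grip":255},
])

```text
time: 8.25
eef_pos: [0.6515, 0.0196, 0.0439]
eef_rot: [[0.114, 0.993, 0.006], [0.993, -0.114, -0.002], [-0.002, 0.006, -1.0]]
wrist_force: [-8.0, -1.1, 16.9]
opening: 0.0411
```

Emit:
move_arm([
  {"linear":[0,0,-0.001],"turn":[0,0,0],"grip":255},
  {"linear":[0,0,-0.001],"turn":[0,0,0],"grip":110},
  {"linear":[0,0,-0.001],"turn":[0,0,0],"grip":60},
  {"linear":[0,0,-0.001],"turn":[0,0,0],"grip":0},
  {"linear":[0,0,-0.001],"turn":[0,0,0],"grip":0},
  {"linear":[0,0,-0.001],"turn":[0,0,0],"grip":0},
  {"linear":[0,0,-0.001],"turn":[0,0,0],"grip":0},
  {"linear":[0,0,-0.03],"turn":[0,0,0],"grip":0},
  {"linear":[0,0,-0.07],"turn":[0,0,0],"grip":0},
  {"linear":[0,0,-0.11],"turn":[0,0,0],"grip":0},
  {"linear":[-0.02,0,-0.12],"turn":[0,0,0],"grip":0},
  {"linear":[-0.05,0,-0.12],"turn":[0,0,0],"grip":0},
  {"linear":[-0.05,0,-0.12],"turn":[0,0,0],"grip":0},
  {"linear":[-0.05,0,-0.12],"turn":[0,0,0],"grip":0},
])

```text
time: 9.65
eef_pos: [0.645, -0.0306, 0.1639]
eef_rot: [[0.116, 0.993, 0.006], [0.993, -0.116, -0.002], [-0.002, 0.006, -1.0]]
wrist_force: [0.3, 0.0, -0.3]
opening: 0.0854
```

```bash
python3 shot.py w6
```

```text
9.65 [ 0.645  -0.0306  0.1639] [[0.116, 0.993, 0.006], [0.993, -0.116, -0.002], [-0.002, 0.006, -1.0]] [ 0.28  0.01 -0.33] 0.08541253237752611 0.023886929582580124
```

View pics/w6.png

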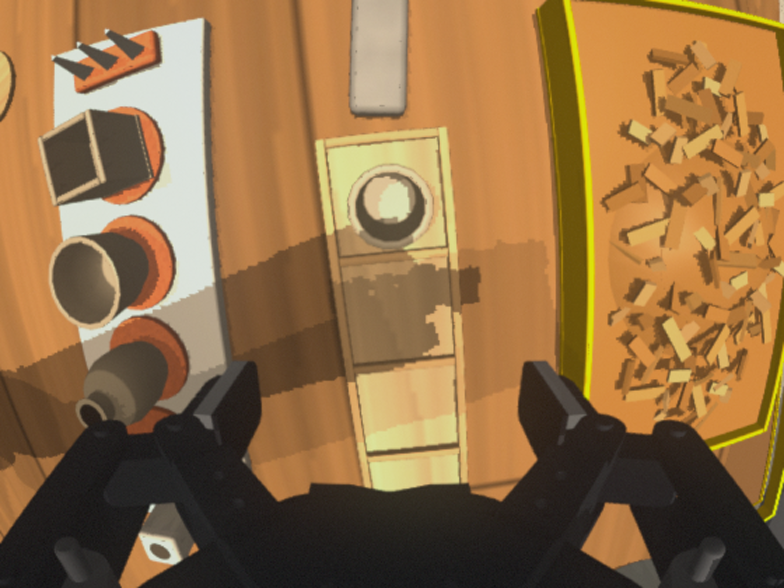

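Emit:
move_arm([
  {"linear":[-0.015,-0.04,0],"turn":[0.1,0,0],"grip":0},
  {"linear":[-0.03,-0.08,0],"turn":[0.2,0,0],"grip":0},
  {"linear":[-0.045,-0.12,0],"turn":[0.35,0,0],"grip":0},
  {"linear":[-0.06,-0.16,0],"turn":[0.35,0,0],"grip":0},
  {"linear":[-0.063,-0.177,0],"turn":[0.35,0,0],"grip":0},
  {"linear":[-0.063,-0.177,0.01],"turn":[0.35,0,0],"grip":0},
  {"linear":[-0.063,-0.177,0.01],"turn":[0.35,0,0],"grip":0},
  {"linear":[-0.063,-0.177,0.01],"turn":[0.35,0,0],"grip":0},
])

```text
time: 10.5
eef_pos: [0.4626, -0.0708, 0.1527]
eef_rot: [[0.113, 0.994, -0.001], [0.994, -0.113, -0.0], [-0.0, -0.001, -1.0]]
wrist_force: [0.4, 0.0, 0.1]
opening: 0.0852
```

```bash
python3 shot.py w7
```

```text
10.5 [ 0.4626 -0.0708  0.1527] [[0.113, 0.994, -0.001], [0.994, -0.113, -0.0], [-0.0, -0.001, -1.0]] [0.43 0.   0.07] 0.08524597977928251 0.010761079001484021
```

View pics/w7.png

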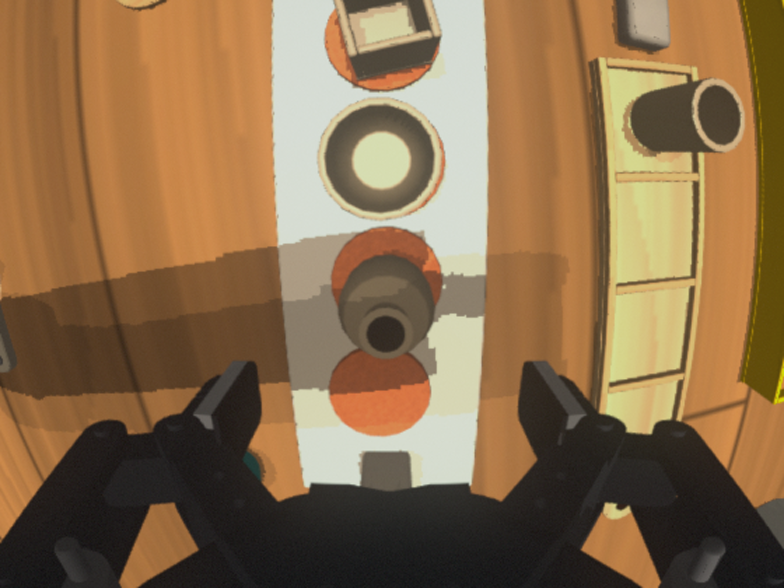

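```bash
python3 q.py w7 385,331,.101 381,158,.078
```

```text
385,331,.101 [ 0.4611 -0.0715  0.101 ] tool [-0.0009 -0.0014  0.0517]
381,158,.078 [0.4675 0.0022 0.078 ] tool [ 0.0731 -0.0033  0.0747]
```

Emit:
move_arm([
  {"linear":[-0.001,-0.0015,0.03],"turn":[0,0,0],"grip":0},
  {"linear":[-0.001,-0.0015,0.06],"turn":[0,0,0],"grip":0},
  {"linear":[-0.001,-0.0015,0.09],"turn":[0,0,0],"grip":0},
  {"linear":[-0.001,-0.0015,0.105],"turn":[0,0,0],"grip":0},
  {"linear":[-0.001,-0.0015,0.105],"turn":[0,0,0],"grip":0},
  {"linear":[-0.001,-0.0015,0.105],"turn":[0,0,0],"grip":0},
  {"linear":[-0.001,-0.0015,0.105],"turn":[0,0,0],"grip":255},
  {"linear":[-0.001,-0.0015,0.105],"turn":[0,0,0],"grip":255},
  {"linear":[-0.001,-0.0015,0.105],"turn":[0,0,0],"grip":255},
  {"linear":[-0.001,-0.0015,0.105],"turn":[0,0,0],"grip":255},
  {"linear":[-0.001,-0.0015,0.105],"turn":[0,0,0],"grip":255},
  {"linear":[-0.001,-0.0015,0.105],"turn":[0,0,0],"grip":255},
])

```text
time: 11.75
eef_pos: [0.4617, -0.0718, 0.049]
eef_rot: [[0.113, 0.994, 0.001], [0.994, -0.113, -0.001], [-0.001, 0.001, -1.0]]
wrist_force: [-3.5, 0.6, 8.6]
opening: 0.0485
```

```bash
python3 shot.py w8
```

```text
11.75 [ 0.4617 -0.0718  0.049 ] [[0.113, 0.994, 0.001], [0.994, -0.113, -0.001], [-0.001, 0.001, -1.0]] [-3.52  0.63  8.63] 0.04848529177777572 0.002610168968907399
```

View pics/w8.png

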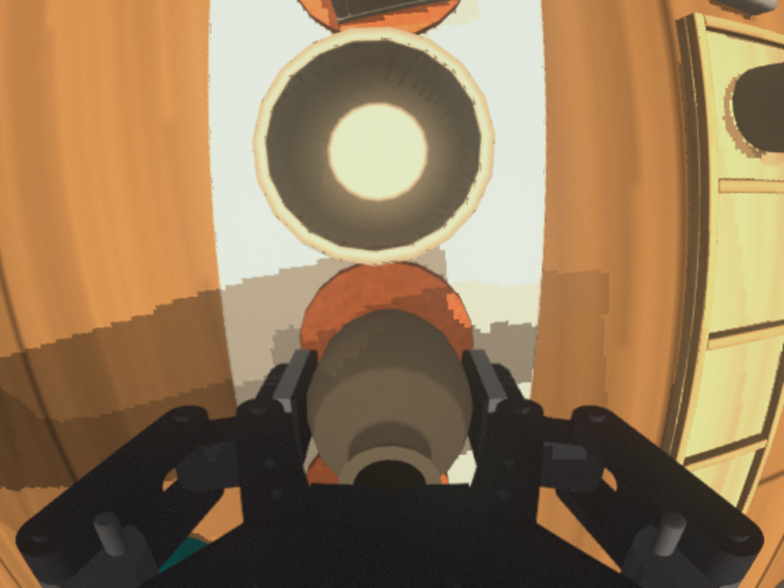

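Emit:
move_arm([
  {"linear":[0,0,-0.02],"turn":[0,0,0],"grip":255},
  {"linear":[0,0,-0.05],"turn":[0,0,0],"grip":255},
  {"linear":[0,0,-0.08],"turn":[0,0,0],"grip":255},
  {"linear":[0.004,0.015,-0.09],"turn":[0,0,0],"grip":255},
  {"linear":[0.008,0.04,-0.09],"turn":[0,0,0],"grip":255},
  {"linear":[0.014,0.07,-0.09],"turn":[0,0,0],"grip":255},
  {"linear":[0.02,0.1,-0.09],"turn":[0,0,0],"grip":255},
  {"linear":[0.026,0.13,-0.09],"turn":[0,0,0],"grip":255},
  {"linear":[0.032,0.16,-0.09],"turn":[0,0,0],"grip":255},
  {"linear":[0.036,0.178,-0.09],"turn":[0,0,0],"grip":255},
  {"linear":[0.037,0.1855,-0.085],"turn":[0,0,0],"grip":255},
  {"linear":[0.037,0.1855,-0.06],"turn":[0,0,0],"grip":255},
  {"linear":[0.037,0.1855,-0.035],"turn":[0,0,0],"grip":255},
  {"linear":[0.037,0.1855,-0.015],"turn":[0,0,0],"grip":255},
  {"linear":[0.037,0.1855,0],"turn":[0,0,0],"grip":255},
  {"linear":[0.037,0.1855,0.006],"turn":[0,0,0],"grip":255},
  {"linear":[0.037,0.1855,0.01],"turn":[0,0,0],"grip":255},
  {"linear":[0.037,0.1855,0.012],"turn":[0,0,0],"grip":255},
  {"linear":[0.037,0.1855,0.012],"turn":[0,0,0],"grip":255},
  {"linear":[0.037,0.1855,0.012],"turn":[0,0,0],"grip":255},
])

```text
time: 13.8
eef_pos: [0.6506, -0.056, 0.0379]
eef_rot: [[0.113, 0.994, 0.002], [0.994, -0.113, -0.001], [-0.001, 0.002, -1.0]]
wrist_force: [-0.5, 0.1, -1.3]
opening: 0.0485
```

```bash
python3 shot.py w9
```

```text
13.8 [ 0.6506 -0.056   0.0379] [[0.113, 0.994, 0.002], [0.994, -0.113, -0.001], [-0.001, 0.002, -1.0]] [-0.52  0.09 -1.27] 0.048489071639799694 0.002765451617420436
```

View pics/w9.png

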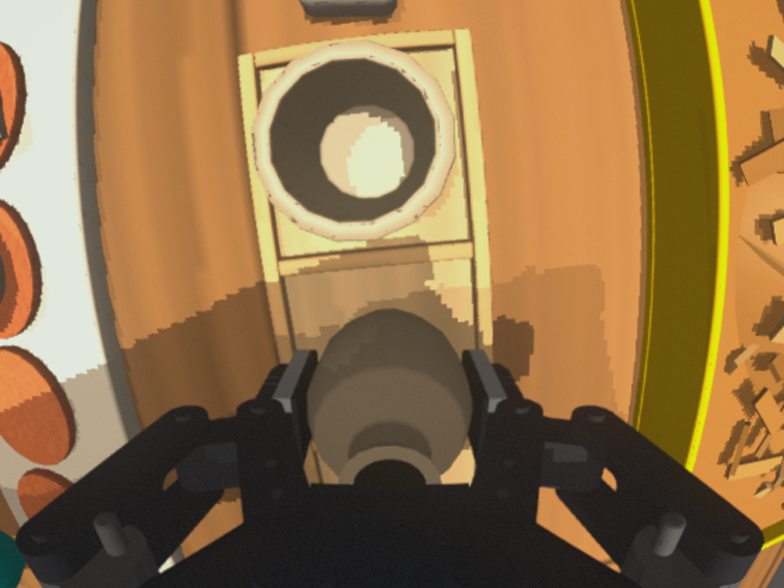

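```bash
python3 q.py w9 375,258,.016 274,262,.016 480,252,.016
```

```text
375,258,.016 [ 0.6504 -0.0184  0.016 ] tool [ 0.0374 -0.0045  0.0218]
274,262,.016 [ 0.6144 -0.0155  0.016 ] tool [ 0.0362 -0.0406  0.0218]
480,252,.016 [ 0.6873 -0.0203  0.016 ] tool [0.0397 0.0324 0.0219]
```

Emit:
move_arm([
  {"linear":[0,0,0.002],"turn":[0,0,0],"grip":255},
  {"linear":[0,0,0.004],"turn":[0,0,0],"grip":255},
  {"linear":[0,0,0.0045],"turn":[0,0,0],"grip":255},
  {"linear":[0,0,0.005],"turn":[0,0,0],"grip":255},
  {"linear":[0,0,0.005],"turn":[0,0,0],"grip":255},
  {"linear":[0,0,0.005],"turn":[0,0,0],"grip":255},
])

```text
time: 14.45
eef_pos: [0.6509, -0.056, 0.0341]
eef_rot: [[0.113, 0.994, 0.003], [0.994, -0.113, -0.002], [-0.001, 0.003, -1.0]]
wrist_force: [-5.4, 0.1, 10.3]
opening: 0.0482
```

Contact at the predicted height. Release and rise.

Emit:
move_arm([
  {"linear":[0,0,0],"turn":[0,0,0],"grip":255},
  {"linear":[0,0,-0.0005],"turn":[0,0,0],"grip":90},
  {"linear":[0,0,-0.0005],"turn":[0,0,0],"grip":50},
  {"linear":[0,0,-0.0005],"turn":[0,0,0],"grip":0},
  {"linear":[0,0,-0.0005],"turn":[0,0,0],"grip":0},
  {"linear":[0,0,-0.0005],"turn":[0,0,0],"grip":0},
  {"linear":[0,0,-0.0005],"turn":[0,0,0],"grip":0},
  {"linear":[0,0,-0.03],"turn":[0,0,0],"grip":0},
  {"linear":[0,0,-0.07],"turn":[0,0,0],"grip":0},
  {"linear":[0,0,-0.11],"turn":[0,0,0],"grip":0},
  {"linear":[-0.02,0,-0.12],"turn":[0,0,0],"grip":0},
  {"linear":[-0.05,0,-0.12],"turn":[0.2,0,0],"grip":0},
  {"linear":[-0.05,0,-0.12],"turn":[0.2,0,0],"grip":0},
  {"linear":[-0.05,0,-0.12],"turn":[0.2,0,0],"grip":0},
])

```text
time: 15.85
eef_pos: [0.6448, -0.1063, 0.154]
eef_rot: [[0.115, 0.993, -0.001], [0.993, -0.115, -0.001], [-0.001, -0.001, -1.0]]
wrist_force: [-0.1, 0.3, 0.2]
opening: 0.0855
```

```bash
python3 shot.py w10
```

```text
15.85 [ 0.6448 -0.1063  0.154 ] [[0.115, 0.993, -0.001], [0.993, -0.115, -0.001], [-0.001, -0.001, -1.0]] [-0.12  0.28  0.16] 0.0854874006165914 0.02733199527865392
```

View pics/w10.png

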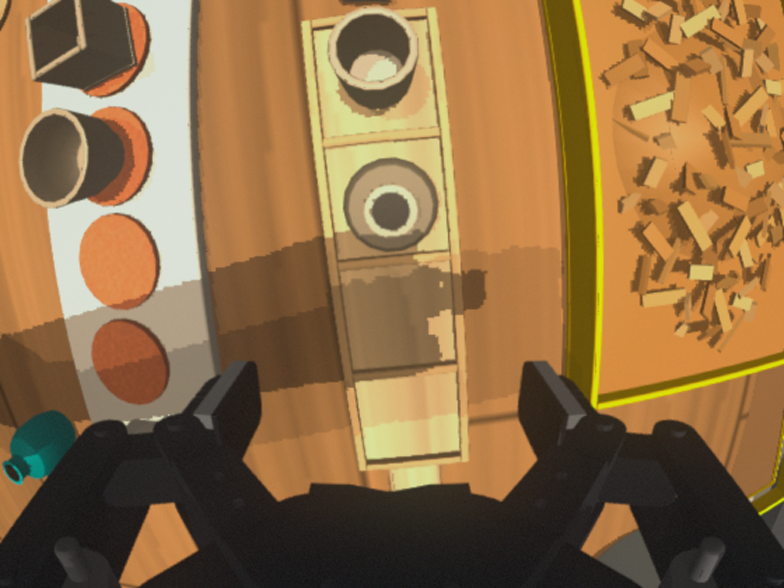

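Emit:
move_arm([
  {"linear":[0.015,-0.035,0],"turn":[0,0,0],"grip":0},
  {"linear":[0.03,-0.07,0],"turn":[0,0,0],"grip":0},
  {"linear":[0.05,-0.11,0],"turn":[0,0,0],"grip":0},
  {"linear":[0.07,-0.15,0],"turn":[0,0,0],"grip":0},
  {"linear":[0.082,-0.18,0],"turn":[0,0,0],"grip":0},
  {"linear":[0.087,-0.189,0],"turn":[0,0,0],"grip":0},
  {"linear":[0.087,-0.189,0.01],"turn":[0,0,0],"grip":0},
  {"linear":[0.087,-0.189,0.01],"turn":[0,0,0],"grip":0},
  {"linear":[0.087,-0.189,0.01],"turn":[0,0,0],"grip":0},
])

```text
time: 16.8
eef_pos: [0.4675, 0.0024, 0.1436]
eef_rot: [[0.113, 0.994, -0.002], [0.994, -0.113, 0.0], [0.0, -0.002, -1.0]]
wrist_force: [-0.8, 1.0, 0.3]
opening: 0.0854
```

```bash
python3 shot.py w11
```

```text
16.8 [0.4675 0.0024 0.1436] [[0.113, 0.994, -0.002], [0.994, -0.113, 0.0], [0.0, -0.002, -1.0]] [-0.83  1.02  0.29] 0.08542303897925196 0.007002172310495512
```

View pics/w11.png

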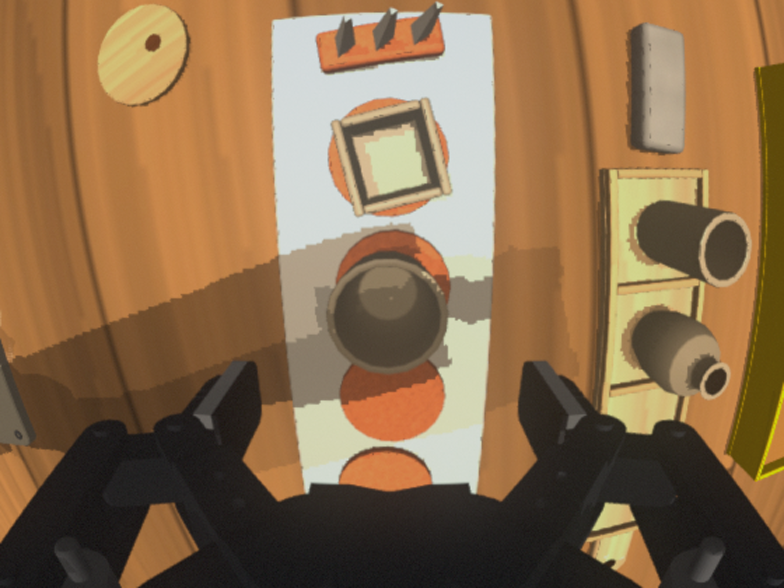

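```bash
python3 q.py w11 388,314,.078  333,121,.081 429,98,.081 450,192,.081 359,214,.081
python3 - <<'E'
import sys; sys.argv=['','w11']
from q import *
P=[(333,121),(429,98),(450,192),(359,214)]
q=np.array([onz(cr,((u+.5)/1.4-.5,(v+.5)/1.4-.5),.081) for u,v in P])
print(q.mean(0),[(np.linalg.norm(q[i]-q[i-1]).round(4),np.degrees(np.arctan2(*(q[i]-q[i-1])[1::-1])).round(1)) for i in range(4)])
E
```

```text
388,314,.078 [0.4675 0.0048 0.078 ] tool [ 0.0023 -0.0001  0.0656]
333,121,.081 [0.4541 0.0937 0.081 ] tool [ 0.0892 -0.0235  0.0627]
429,98,.081 [0.4958 0.099  0.081 ] tool [0.0991 0.0173 0.0626]
450,192,.081 [0.5004 0.0575 0.081 ] tool [0.0584 0.0266 0.0626]
359,214,.081 [0.4603 0.0522 0.081 ] tool [ 0.0487 -0.0126  0.0627]
[0.477667   0.07560272 0.081     ] [(np.float64(0.042), np.float64(98.5)), (np.float64(0.042), np.float64(7.2)), (np.float64(0.0418), np.float64(-83.6)), (np.float64(0.0404), np.float64(-172.5))]
```

Emit:
move_arm([
  {"linear":[0.001,0,0.03],"turn":[0,0,0],"grip":0},
  {"linear":[0.001,0,0.06],"turn":[0,0,0],"grip":0},
  {"linear":[0.001,0,0.085],"turn":[0,0,0],"grip":0},
  {"linear":[0.001,0,0.0985],"turn":[0,0,0],"grip":0},
  {"linear":[0.001,0,0.0985],"turn":[0,0,0],"grip":0},
  {"linear":[0.001,0,0.0985],"turn":[0,0,0],"grip":0},
  {"linear":[0.001,0,0.0985],"turn":[0,0,0],"grip":255},
  {"linear":[0.001,0,0.0985],"turn":[0,0,0],"grip":255},
  {"linear":[0.001,0,0.0985],"turn":[0,0,0],"grip":255},
  {"linear":[0.001,0,0.0985],"turn":[0,0,0],"grip":255},
  {"linear":[0.001,0,0.0985],"turn":[0,0,0],"grip":255},
  {"linear":[0.001,0,0.0985],"turn":[0,0,0],"grip":255},
])

```text
time: 18.05
eef_pos: [0.4681, 0.0035, 0.0466]
eef_rot: [[0.113, 0.994, -0.0], [0.994, -0.113, -0.0], [-0.0, -0.0, -1.0]]
wrist_force: [-4.1, -0.0, 11.0]
opening: 0.0567
```

```bash
python3 shot.py w12
```

```text
18.05 [0.4681 0.0035 0.0466] [[0.113, 0.994, -0.0], [0.994, -0.113, -0.0], [-0.0, -0.0, -1.0]] [-4.060e+00 -1.000e-02  1.098e+01] 0.056673663150579416 0.0021468720950733352
```

View pics/w12.png

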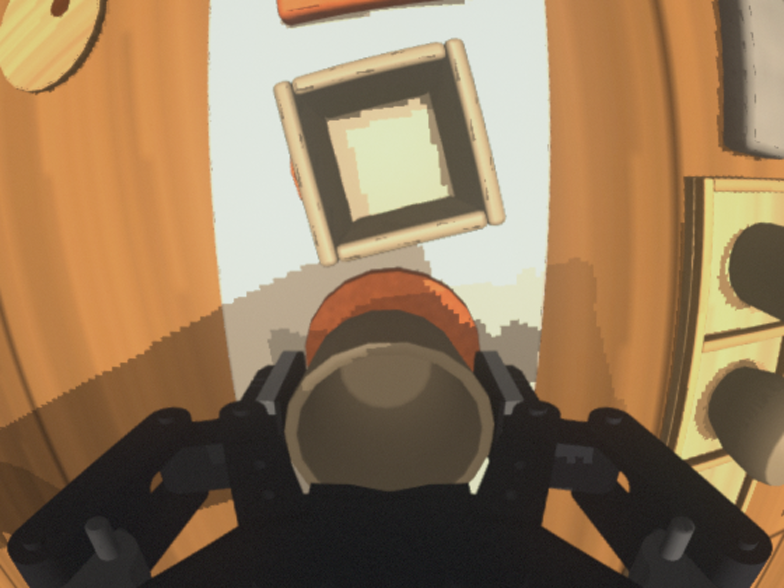

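Emit:
move_arm([
  {"linear":[0,0,-0.01],"turn":[0,0,0],"grip":255},
  {"linear":[0,0,-0.025],"turn":[0,0,0],"grip":255},
  {"linear":[0,0,-0.05],"turn":[0,0,0],"grip":255},
  {"linear":[0,0,-0.075],"turn":[0,0,0],"grip":255},
  {"linear":[-0.004,0.01,-0.09],"turn":[0,0,0],"grip":255},
  {"linear":[-0.015,0.03,-0.09],"turn":[0,0,0],"grip":255},
  {"linear":[-0.03,0.055,-0.09],"turn":[0,0,0],"grip":255},
  {"linear":[-0.045,0.08,-0.09],"turn":[0,0,0],"grip":255},
  {"linear":[-0.06,0.105,-0.09],"turn":[0,0,0],"grip":255},
  {"linear":[-0.075,0.13,-0.09],"turn":[0,0,0],"grip":255},
  {"linear":[-0.09,0.155,-0.09],"turn":[0,0,0],"grip":255},
  {"linear":[-0.105,0.18,-0.09],"turn":[0,0,0],"grip":255},
  {"linear":[-0.112,0.192,-0.09],"turn":[0,0,0],"grip":255},
  {"linear":[-0.114,0.1955,-0.08],"turn":[0,0,0],"grip":255},
  {"linear":[-0.114,0.1955,-0.06],"turn":[0,0,0],"grip":255},
  {"linear":[-0.114,0.1955,-0.05],"turn":[0,0,0],"grip":255},
  {"linear":[-0.114,0.1955,-0.05],"turn":[0,0,0],"grip":255},
])

```text
time: 19.8
eef_pos: [0.6479, -0.1314, 0.0951]
eef_rot: [[0.113, 0.994, -0.003], [0.994, -0.113, 0.001], [0.0, -0.003, -1.0]]
wrist_force: [-0.8, 0.3, -0.5]
opening: 0.0566
```

```bash
python3 shot.py w13
```

```text
19.8 [ 0.6479 -0.1314  0.0951] [[0.113, 0.994, -0.003], [0.994, -0.113, 0.001], [0.0, -0.003, -1.0]] [-0.78  0.31 -0.52] 0.056620381865606376 0.033555919647781464
```

View pics/w13.png

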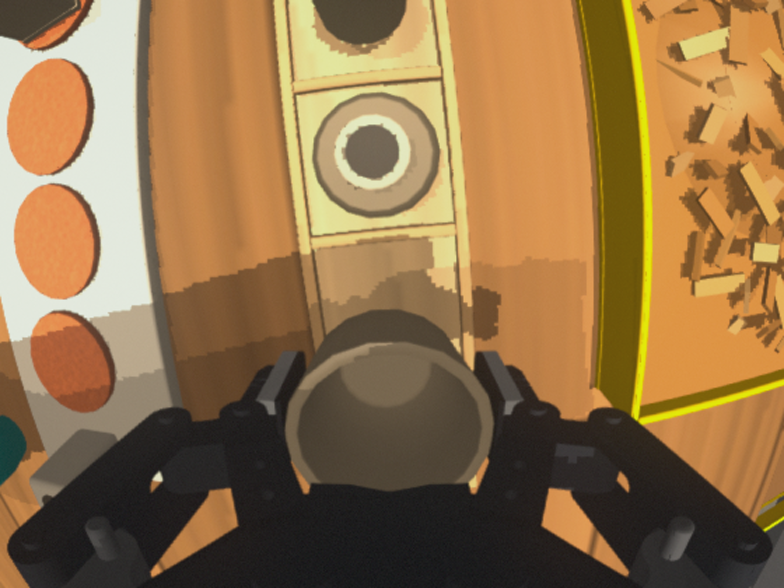

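```bash
python3 q.py w13 385,236,.016 306,242,.016 460,230,.016
```

```text
385,236,.016 [ 0.6502 -0.0949  0.016 ] tool [ 0.0365 -0.0015  0.0791]
306,242,.016 [ 0.6124 -0.0933  0.016 ] tool [ 0.0339 -0.0393  0.0792]
460,230,.016 [ 0.6859 -0.0958  0.016 ] tool [0.0396 0.034  0.079 ]
```

Emit:
move_arm([
  {"linear":[0,0.002,0.02],"turn":[-0.15,0,0],"grip":255},
  {"linear":[0,0.002,0.04],"turn":[-0.15,0,0],"grip":255},
  {"linear":[0,0.002,0.053],"turn":[-0.15,0,0],"grip":255},
  {"linear":[0,0.002,0.059],"turn":[-0.15,0,0],"grip":255},
  {"linear":[0,0.002,0.062],"turn":[-0.15,0,0],"grip":255},
  {"linear":[0,0.002,0.064],"turn":[-0.15,0,0],"grip":255},
  {"linear":[0,0.002,0.0645],"turn":[-0.15,0,0],"grip":255},
  {"linear":[0,0.002,0.0645],"turn":[-0.15,0,0],"grip":255},
  {"linear":[0,0.002,0.0645],"turn":[-0.15,0,0],"grip":255},
])

```text
time: 20.75
eef_pos: [0.6508, -0.1317, 0.0324]
eef_rot: [[0.113, 0.994, 0.002], [0.994, -0.113, -0.0], [-0.0, 0.002, -1.0]]
wrist_force: [0.1, 0.1, -0.6]
opening: 0.0566
```

Emit:
move_arm([
  {"linear":[0,0,0.001],"turn":[0,0,0],"grip":255},
  {"linear":[0,0,0.002],"turn":[0,0,0],"grip":255},
  {"linear":[0,0,0.002],"turn":[0,0,0],"grip":255},
  {"linear":[0,0,0.002],"turn":[0,0,0],"grip":255},
])

```text
time: 21.15
eef_pos: [0.6511, -0.1317, 0.0318]
eef_rot: [[0.113, 0.994, 0.002], [0.994, -0.113, -0.001], [-0.001, 0.002, -1.0]]
wrist_force: [-5.5, 0.0, 10.6]
opening: 0.0565
```

Emit:
move_arm([
  {"linear":[0,0,0],"turn":[0,0,0],"grip":255},
  {"linear":[0,0,-0.0005],"turn":[0,0,0],"grip":60},
  {"linear":[0,0,-0.0005],"turn":[0,0,0],"grip":30},
  {"linear":[0,0,-0.0005],"turn":[0,0,0],"grip":0},
  {"linear":[0,0,-0.0005],"turn":[0,0,0],"grip":0},
  {"linear":[0,0,-0.0005],"turn":[0,0,0],"grip":0},
  {"linear":[0,0,-0.0005],"turn":[0,0,0],"grip":0},
  {"linear":[0,0,-0.03],"turn":[0,0,0],"grip":0},
  {"linear":[0,0,-0.07],"turn":[0,0,0],"grip":0},
  {"linear":[0,0,-0.11],"turn":[0,0,0],"grip":0},
  {"linear":[-0.02,0,-0.12],"turn":[0,0,0],"grip":0},
  {"linear":[-0.05,0,-0.12],"turn":[0.1,0,0],"grip":0},
  {"linear":[-0.05,0,-0.12],"turn":[0.1,0,0],"grip":0},
  {"linear":[-0.05,0,-0.12],"turn":[0.1,0,0],"grip":0},
])

```text
time: 22.55
eef_pos: [0.6448, -0.1822, 0.1516]
eef_rot: [[0.115, 0.993, -0.0], [0.993, -0.115, -0.001], [-0.001, 0.0, -1.0]]
wrist_force: [1.0, 1.2, 0.6]
opening: 0.0856
```

```bash
python3 shot.py w14
```

```text
22.55 [ 0.6448 -0.1822  0.1516] [[0.115, 0.993, -0.0], [0.993, -0.115, -0.001], [-0.001, 0.0, -1.0]] [1.03 1.22 0.65] 0.08563709750457814 0.026216106204976178
```

View pics/w14.png

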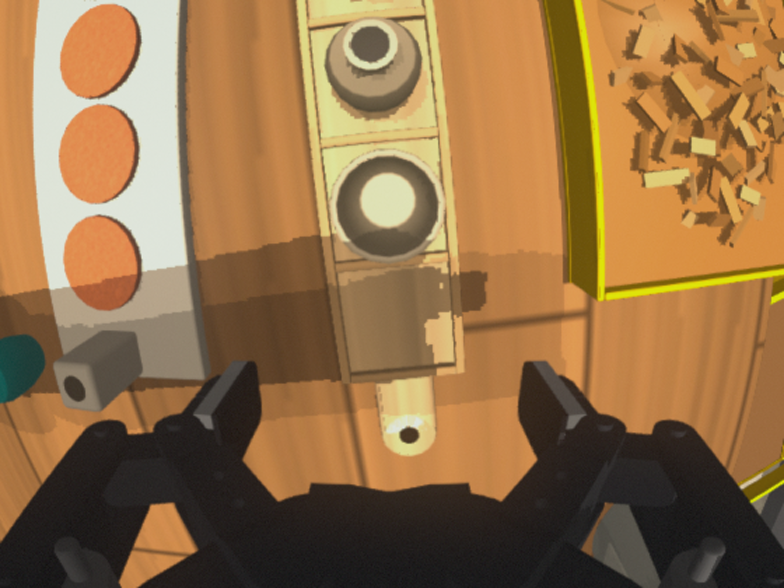

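Emit:
move_arm([
  {"linear":[0.03,-0.025,0],"turn":[0,0,-2],"grip":0},
  {"linear":[0.06,-0.05,0],"turn":[0,0,-4],"grip":0},
  {"linear":[0.09,-0.075,0],"turn":[0,0,-6],"grip":0},
  {"linear":[0.12,-0.1,0],"turn":[0,0,-8],"grip":0},
  {"linear":[0.15,-0.125,0],"turn":[0,0,-10],"grip":0},
  {"linear":[0.18,-0.15,0],"turn":[0,0,-12],"grip":0},
  {"linear":[0.21,-0.175,0],"turn":[0,0,-14],"grip":0},
  {"linear":[0.23,-0.19,0],"turn":[0,0,-14],"grip":0},
  {"linear":[0.2365,-0.1955,0],"turn":[0,0,-14],"grip":0},
  {"linear":[0.2365,-0.1955,0],"turn":[0,0,-14],"grip":0},
  {"linear":[0.2365,-0.1955,0],"turn":[0,0,-14],"grip":0},
  {"linear":[0.2365,-0.1955,0],"turn":[0,0,-14],"grip":0},
])

```text
time: 23.8
eef_pos: [0.4781, 0.0751, 0.1514]
eef_rot: [[-0.129, 0.992, -0.0], [0.992, 0.129, 0.0], [0.0, -0.0, -1.0]]
wrist_force: [0.6, -0.8, 0.1]
opening: 0.0855
```

```bash
python3 shot.py w15
```

```text
23.8 [0.4781 0.0751 0.1514] [[-0.129, 0.992, -0.0], [0.992, 0.129, 0.0], [0.0, -0.0, -1.0]] [ 0.56 -0.79  0.08] 0.08547897174990332 0.004370444080130521
```

View pics/w15.png

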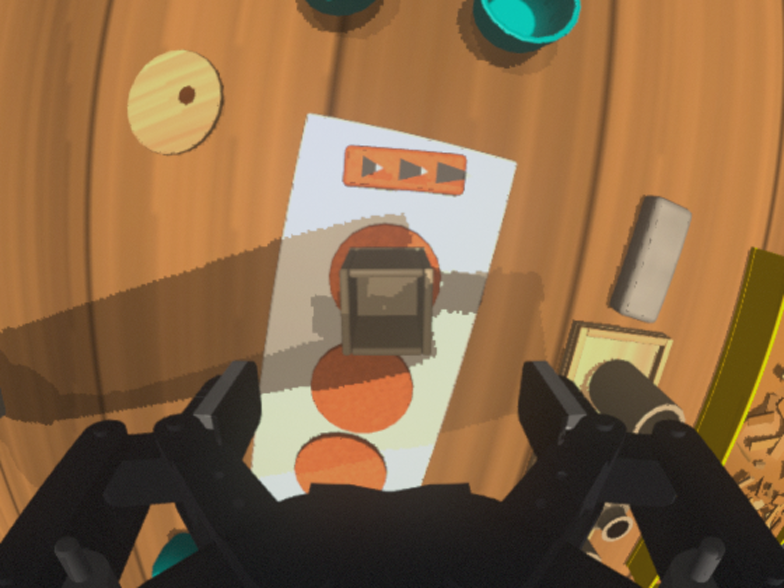

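```bash
python3 q.py w15 387,311,.081 404,170,.02
```

```text
387,311,.081 [0.4773 0.0771 0.081 ] tool [ 0.0021 -0.0005  0.0704]
404,170,.02 [0.4783 0.143  0.02  ] tool [0.0673 0.009  0.1314]
```

Emit:
move_arm([
  {"linear":[0.0015,-0.0005,0.03],"turn":[0,0,0],"grip":0},
  {"linear":[0.0015,-0.0005,0.06],"turn":[0,0,0],"grip":0},
  {"linear":[0.0015,-0.0005,0.09],"turn":[0,0,0],"grip":0},
  {"linear":[0.0015,-0.0005,0.105],"turn":[0,0,0],"grip":0},
  {"linear":[0.0015,-0.0005,0.105],"turn":[0,0,0],"grip":0},
  {"linear":[0.0015,-0.0005,0.105],"turn":[0,0,0],"grip":0},
  {"linear":[0.0015,-0.0005,0.105],"turn":[0,0,0],"grip":255},
  {"linear":[0.0015,-0.0005,0.105],"turn":[0,0,0],"grip":255},
  {"linear":[0.0015,-0.0005,0.105],"turn":[0,0,0],"grip":255},
  {"linear":[0.0015,-0.0005,0.105],"turn":[0,0,0],"grip":255},
  {"linear":[0.0015,-0.0005,0.105],"turn":[0,0,0],"grip":255},
  {"linear":[0.0015,-0.0005,0.105],"turn":[0,0,0],"grip":255},
])

```text
time: 25.05
eef_pos: [0.478, 0.0766, 0.0473]
eef_rot: [[-0.129, 0.992, 0.001], [0.992, 0.129, -0.0], [-0.0, 0.001, -1.0]]
wrist_force: [-1.9, 0.0, 8.6]
opening: 0.0433
```

```bash
python3 shot.py w16
```

```text
25.05 [0.478  0.0766 0.0473] [[-0.129, 0.992, 0.001], [0.992, 0.129, -0.0], [-0.0, 0.001, -1.0]] [-1.86  0.03  8.59] 0.04334733103051115 0.0010917567589162733
```

View pics/w16.png

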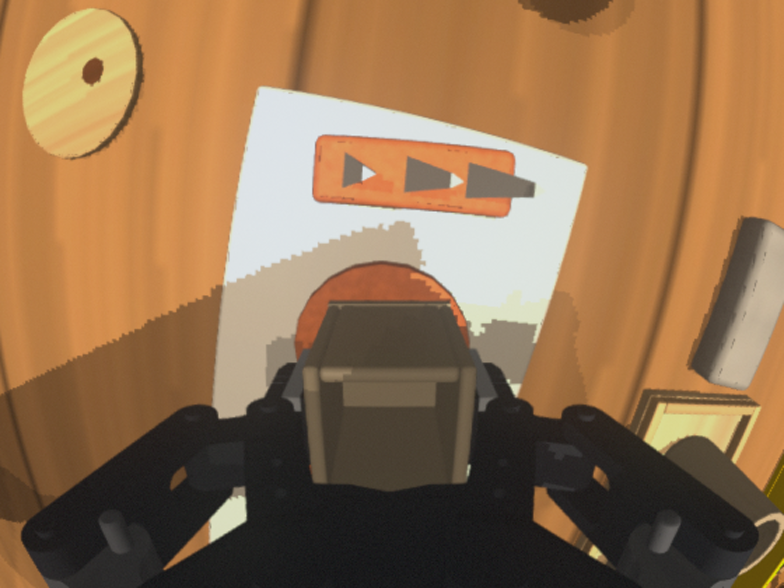

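Emit:
move_arm([
  {"linear":[0,0,-0.02],"turn":[0,0,0],"grip":255},
  {"linear":[0,0,-0.05],"turn":[0,0,0],"grip":255},
  {"linear":[0,0,-0.08],"turn":[0,0,0],"grip":255},
  {"linear":[-0.01,0.005,-0.095],"turn":[0,0,0],"grip":255},
  {"linear":[-0.03,0.013,-0.1],"turn":[0,0,1],"grip":255},
  {"linear":[-0.055,0.024,-0.1],"turn":[0,0,2],"grip":255},
  {"linear":[-0.085,0.037,-0.1],"turn":[0,0,3],"grip":255},
  {"linear":[-0.115,0.05,-0.1],"turn":[0,0,4],"grip":255},
  {"linear":[-0.145,0.063,-0.1],"turn":[0,0,5],"grip":255},
  {"linear":[-0.175,0.077,-0.1],"turn":[0,0,6],"grip":255},
  {"linear":[-0.205,0.09,-0.1],"turn":[0,0,7],"grip":255},
  {"linear":[-0.235,0.103,-0.1],"turn":[0,0,8],"grip":255},
  {"linear":[-0.265,0.116,-0.1],"turn":[0,0,8],"grip":255},
  {"linear":[-0.29,0.127,-0.1],"turn":[0,0,8],"grip":255},
  {"linear":[-0.3045,0.1335,-0.09],"turn":[0,0,8],"grip":255},
  {"linear":[-0.3045,0.1335,-0.07],"turn":[0,0,8],"grip":255},
  {"linear":[-0.3045,0.1335,-0.05],"turn":[0,0,8],"grip":255},
  {"linear":[-0.3045,0.1335,-0.05],"turn":[0,0,8],"grip":255},
  {"linear":[-0.3045,0.1335,-0.05],"turn":[0,0,8],"grip":255},
])

```text
time: 27.0
eef_pos: [0.6488, -0.2095, 0.0959]
eef_rot: [[0.012, 1.0, -0.001], [1.0, -0.012, 0.0], [0.0, -0.001, -1.0]]
wrist_force: [-0.1, -0.7, -0.8]
opening: 0.0433
```

```bash
python3 shot.py w17
```

```text
27.0 [ 0.6488 -0.2095  0.0959] [[0.012, 1.0, -0.001], [1.0, -0.012, 0.0], [0.0, -0.001, -1.0]] [-0.1  -0.66 -0.8 ] 0.04332429413625132 0.030860870567256334
```

View pics/w17.png

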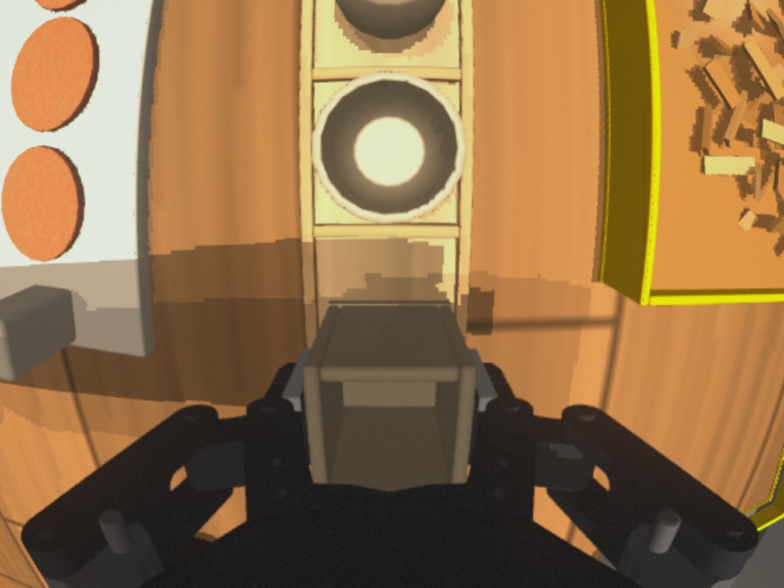

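```bash
python3 q.py w17 386,231,.016 307,231,.016 466,231,.016
```

```text
386,231,.016 [ 0.6481 -0.1708  0.016 ] tool [ 0.0387 -0.001   0.0799]
307,231,.016 [ 0.6104 -0.17    0.016 ] tool [ 0.039  -0.0388  0.08  ]
466,231,.016 [ 0.6862 -0.171   0.016 ] tool [0.039  0.0371 0.0799]
```

Emit:
move_arm([
  {"linear":[0.001,0,0.02],"turn":[0,0,0],"grip":255},
  {"linear":[0.001,0,0.04],"turn":[0,0,0],"grip":255},
  {"linear":[0.001,0,0.053],"turn":[0,0,0],"grip":255},
  {"linear":[0.001,0,0.059],"turn":[0,0,0],"grip":255},
  {"linear":[0.001,0,0.062],"turn":[0,0,0],"grip":255},
  {"linear":[0.001,0,0.064],"turn":[0,0,0],"grip":255},
  {"linear":[0.001,0,0.065],"turn":[0,0,0],"grip":255},
  {"linear":[0.001,0,0.065],"turn":[0,0,0],"grip":255},
  {"linear":[0.001,0,0.065],"turn":[0,0,0],"grip":255},
])

```text
time: 27.95
eef_pos: [0.6498, -0.2083, 0.0327]
eef_rot: [[0.012, 1.0, 0.001], [1.0, -0.012, -0.001], [-0.0, 0.001, -1.0]]
wrist_force: [0.6, 0.2, -0.3]
opening: 0.0439
```

Emit:
move_arm([
  {"linear":[0,0,0.001],"turn":[0,0,0],"grip":255},
  {"linear":[0,0,0.002],"turn":[0,0,0],"grip":255},
  {"linear":[0,0,0.002],"turn":[0,0,0],"grip":255},
  {"linear":[0,0,0.002],"turn":[0,0,0],"grip":255},
])

```text
time: 28.35
eef_pos: [0.6499, -0.2083, 0.0324]
eef_rot: [[0.012, 1.0, 0.001], [1.0, -0.012, -0.001], [-0.001, 0.001, -1.0]]
wrist_force: [-6.3, 1.0, 11.2]
opening: 0.0435
```

Emit:
move_arm([
  {"linear":[0,0,0],"turn":[0,0,0],"grip":255},
  {"linear":[0,0,-0.0005],"turn":[0,0,0],"grip":100},
  {"linear":[0,0,-0.0005],"turn":[0,0,0],"grip":50},
  {"linear":[0,0,-0.0005],"turn":[0,0,0],"grip":0},
  {"linear":[0,0,-0.0005],"turn":[0,0,0],"grip":0},
  {"linear":[0,0,-0.0005],"turn":[0,0,0],"grip":0},
  {"linear":[0,0,-0.0005],"turn":[0,0,0],"grip":0},
  {"linear":[0,0,-0.03],"turn":[0,0,0],"grip":0},
  {"linear":[0,0,-0.07],"turn":[0,0,0],"grip":0},
  {"linear":[0,0,-0.11],"turn":[0,0,0],"grip":0},
  {"linear":[0,0,-0.15],"turn":[0,0,0],"grip":0},
  {"linear":[0.03,0,-0.19],"turn":[0,0,0],"grip":0},
  {"linear":[0.06,0,-0.22],"turn":[0,0,0],"grip":0},
  {"linear":[0.09,-0.03,-0.24],"turn":[0,0,0],"grip":0},
  {"linear":[0.11,-0.06,-0.24],"turn":[0,0,0],"grip":0},
  {"linear":[0.12,-0.08,-0.24],"turn":[0,0,0],"grip":0},
  {"linear":[0.12,-0.08,-0.24],"turn":[0,0,0],"grip":0},
  {"linear":[0.12,-0.08,-0.24],"turn":[0,0,0],"grip":0},
])

```text
time: 30.15
eef_pos: [0.5711, -0.0876, 0.2725]
eef_rot: [[0.012, 1.0, 0.002], [1.0, -0.012, -0.002], [-0.002, 0.002, -1.0]]
wrist_force: [0.5, -0.6, 0.1]
opening: 0.0855
```

```bash
python3 shot.py w18;  python3 - <<'E'
from h import *
c=capture("scene");cv2.imwrite("pics/s18.png",c["color"][:,:,::-1])
c=capture("side");cv2.imwrite("pics/d18.png",c["color"][:,:,::-1])
E
```

```text
30.15 [ 0.5711 -0.0876  0.2725] [[0.012, 1.0, 0.002], [1.0, -0.012, -0.002], [-0.002, 0.002, -1.0]] [ 0.54 -0.55  0.08] 0.08550521084348266 0.031997930146923634
```

View pics/w18.png

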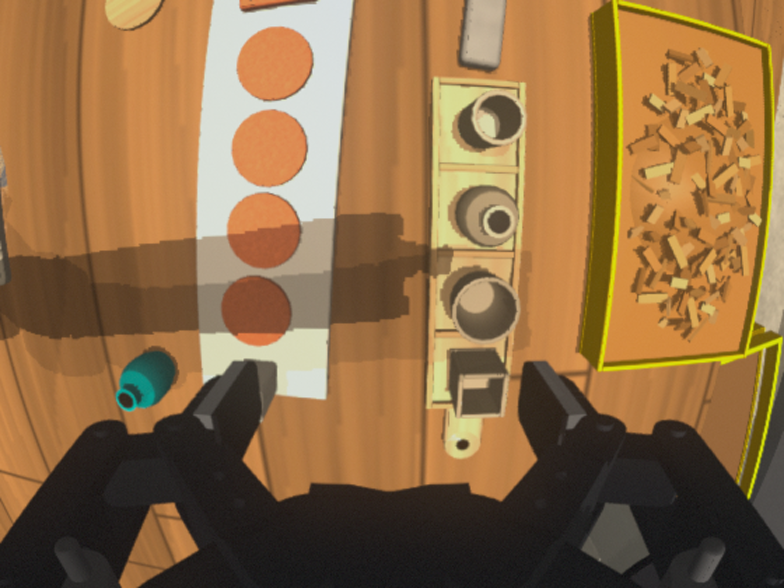

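View pics/s18.png

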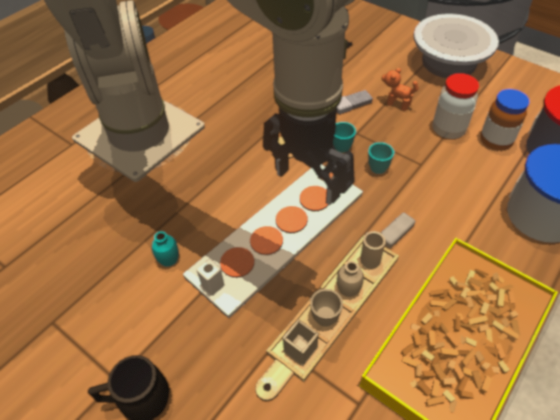

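View pics/d18.png

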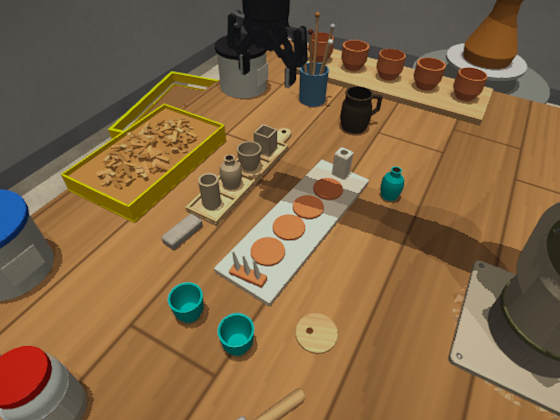

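```bash
python3 q.py w18 497,118,.082 497,221,.086 484,306,.063 482,395,.066
python3 - <<'E'
import cv2,numpy as np
a=cv2.imread('pics/side0.png').astype(int);b=cv2.imread('pics/d18.png').astype(int)
print(np.abs(a-b)[250:290,225:270].mean(), np.abs(a-b)[250:290,225:270].max())
E
```

```text
497,118,.082 [0.6499 0.0176 0.082 ] tool [0.1066 0.0772 0.1904]
497,221,.086 [ 0.6498 -0.0569  0.086 ] tool [0.032  0.0779 0.1866]
484,306,.063 [ 0.6476 -0.128   0.063 ] tool [-0.039   0.0765  0.2097]
482,395,.066 [ 0.6502 -0.2073  0.066 ] tool [-0.1183  0.0801  0.2069]
7.924814814814815 120
```

Run:
```python
import cv2,numpy as np
a=cv2.imread('pics/side0.png');b=cv2.imread('pics/d18.png')
for i in(a,b):
    r=i[255:292,222:275]; h=cv2.cvtColor(r,cv2.COLOR_BGR2HSV); m=cv2.inRange(h,(0,120,80),(14,255,255)); m[:8,20:]=0
    n,l,s,c=cv2.connectedComponentsWithStats(m); k=1+s[1:,4].argmax(); print(s[k],c[k])
cv2.imwrite('pics/cp.png',cv2.resize(np.hstack([a[235:295,215:290],b[235:295,215:290]]),None,fx=5,fy=5))
```

```text
[  7  10  38  22 346] [26.23988439 20.79190751]
[  7  10  38  22 344] [26.27616279 20.84302326]
```

View pics/cp.png

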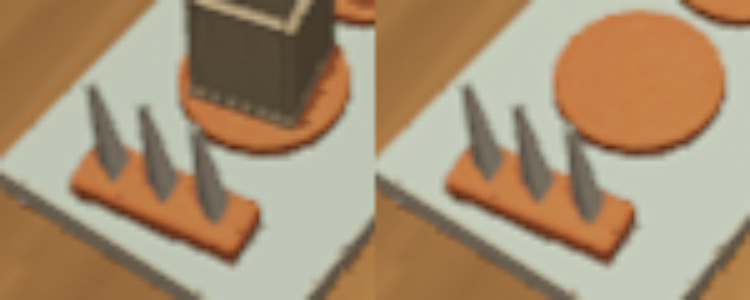

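The cone pack has not moved, and all four pots stand in the right compartments. Handing in.

```bash
python3 -c "
from rig import *
print(sign_off()); print(observe()['time'])"
```

```text
the job is handed in; nothing more can be done
None
the job is handed in; nothing more can be done
```

I moved all four pots into the tray in the firing-log order, one per compartment starting at the handle: square cup, bowl, bottle, tumbler. I then handed the job in at about 30 s; no verdict is reported.

- **Placing:** each pot was lowered until the wrist force showed contact with the tray floor, at the height predicted from its grasp, and only then released.
- **Final positions:** the last wrist picture puts each pot axis within about 4 mm of its compartment centre. The bowl is the furthest off, at about 4 mm. The scene, side and wrist pictures show all four standing upright.
- **Cone pack:** its outline in the side camera has the same bounding box before and after, with its centre off by less than 0.1 pixel, so it did not move.
- **Disagreements:** two-view rim heights came out low. The bowl rim measured 69 mm against 78 mm expected, the square cup rim about 72 mm against 81 mm, and the tumbler 92 mm against 97 mm. The bottle matched at 102 mm against 101 mm. I took the given heights for the grasps, and the floor contacts agreed with them to within 0.2 mm. Two tray-centre estimates differed by about 3 mm across the tray, so I placed between them.

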